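# Drop the plaster bat into its board

### The job

Swing the wooden turn button aside so that it is wholly clear of the square pocket, then slide the plaster bat gently along the board (do not lift or carry it) until it drops fully home and lies flat in the pocket. Then turn the button back so that it points squarely over the edge of the bat and holds it in, let go, and leave the pots and tools around the board alone.

Things in the scene. Friction and masses are not known exactly. Their poses are not given: they have to be found in the camera images.
- board: Fixed plywood board on the bench, 240 (x) by 480 (y) by 25 mm high. Origin: centre of its underside, z up. Its +y axis runs from the bare half, where the bat lies, to the half with the square pocket.
- pocket (a point): Centre of the floor of the square pocket in the board: 144 by 144 mm, 8 mm deep, sides parallel to the board's; 100 mm from the board's centre along its +y, 17 mm over the bench. Axes as the board's. The rim round it is level, at the board's top.
- bat: Loose square slab of pale plaster, 140 by 140 by 12 mm, about 0.3 kg. Origin: centre of its underside, z up; sides along its x and y. It lies flat on the board, a little askew and off-line with the pocket. Home, its top stands 4 mm above the board. With its front edge over the pocket it tips and the front dips first. Brittle: a push or press of over 30 N breaks it.
- pivot (a point): Pivot axis of the turn button at the level of the board's top face, 26 mm beyond the pocket's far (+y) edge, midway along it. Axes as the board's. The button is a bar 18 mm wide, its rounded tip 48 mm from the pivot, with a 12 mm tail; it spans from 6.5 to 18 mm above the board's top.
- button (a joint): Angle of the dark wooden turn button (rad, anticlockwise from above is positive). At 0 the bar points along the board's -y, square across the pocket's edge; at +1.57 along the board's +x, at -1.57 along -x; stops at +-2.2. It turns either way with about 1 N at the tip and stays where it is left. Wholly clear of the pocket beyond 1.2 either way.
- pinch_pot: Bystander: small terracotta cup, 72 mm across, 55 mm high. Origin: centre of its underside.
- vase: Bystander: blue vase, 68 mm across, 110 mm high. Origin: centre of its underside.
- rib: Bystander: flat wooden throwing rib, 100 by 45 by 8 mm. Origin: centre of its underside.
- slip_bowl: Bystander: white bowl, 110 mm across, 50 mm high. Origin: centre of its underside.
Mind the look-alikes: they are no part of the job. What is shaped like the bat but orange is not meant.

How it is judged:
By the outcome, as a careful person would: the job done as asked, in the order asked, and still so for the second after the job is handed in, with the robot touching nothing.
It also fails if it takes over 72 s, if anything falls off the work surface, if the arm or the gripper's body presses on something with over 40 N, if the wrist force passes 120 N, or if a joint passes its speed limit or range.

### The arm

A 6-joint arm with a two-finger parallel gripper is mounted at the origin on the work surface. World frame = base frame: x ahead of the robot, y to its left, z up, the work surface at z = 0. Lengths are in m, angles in rad, forces in N, time in s.
With the tool pointing down it reaches from about 0.275 to 0.725 m from the base axis. Payload 5.6 kg.
Tool frame: the origin (TCP) lies at the very end of the fingers, on their centre line; the grasp point (between the pads) lies grip_point_offset behind it (grip_point_offset is the distance from the TCP to the grasp point, in m); z points along the fingers, y is the direction in which the jaws open and shut (so a half turn about z gives the same grasp; the last joint's range is limited). The gripper opens to 85 mm and grips with 20 to 120 N. Pads are 22 mm wide; open, the fingers measure 114 mm over their backs; the gripper's body (76 mm by 85 mm) begins 54 mm behind the grasp point. The pads swing forward as they close: fully open they stand 13 mm farther back than shut.
Start: joints at [1.5, 0.255, 0.108, 0, -1.424, -0.285], TCP at [0.192, 0.516, 0.231] pointing down, gripper open.
Joint ranges: [-2.95, 2.95], [-1.21, 1.97], [-1.09, 1.5], [-2.87, 1.71], [-2.94, -0.07], [-3.05, 3.05]. Speed limits (rad/s): [2.57, 2.57, 3.14, 3.14, 3.14, 3.14].

### API

Orientations are given as a rotation vector (axis times angle).
In Python, from workcell import get_state, capture, camera_params, finish_job, masks_of, grip_point_offset gives the robot as it stands.
- The arm moves only by the shell command python3 -m handwheel 'ROWS' [FORCE]. ROWS is a JSON object of lists of equal length, an entry for each row: "turn": the turn, a rotation vector about the world's x, y, z in rad, a list of three; "delta_pos": the shift along the world's x, y, z in mm, a list of three; "claw": the finger opening in mm, from 0 to 85.4. A call has 1 to 10 rows; each row is the pose to reach, as a shift and turn from the pose commanded when the call began; what a row does not reach only later rows make up. A row lasts 1/12 s, in which the tool goes at most 41.7 mm and 7.16 degrees, less where a joint would pass 70% of its speed; a pose out of reach is approached as far as the arm can. A call with a gripper value outside its range is refused whole. The fingers move at their own pace and stop on an object; FORCE is the grip in N (left out, the last holds). Time passes only in rows, so rows that repeat a pose let the fingers close. It gives the time, the measured TCP pose, the force and the opening at its end, in the units of the state.
- get_state(): the state, without advancing time (a new reading comes with each control period).
- capture(name): name is "side" or "top" or "wrist"; returns (picture, depth): 384x512x3 uint8, red, green, blue; 384x512 float32, m along the optical axis (not along the pixel's ray), 0 where there is no reading.
- camera_params(name): a dict with "mtx" (3x3 intrinsics, pixels), "R" (3x3) and "t" (3): a world point X has camera coordinates R X + t; the wrist camera has in their place "hand_eye" (4x4, takes a point from camera to tool coordinates, whose origin is the TCP and whose axes are the flange's). Camera axes: x right, y down, z forward; pixel columns grow to the right and rows downward; lengths in m; the calibration is good to about 2 mm. A picture is of the moment at which its call begins: read the wrist's pose just before it. camera_params takes no time and is no camera call.
- finish_job(): hands the job in, once; it reports no verdict.
Trained networks look in the newest picture that a camera, given by its name, has taken for a name from the list of things; names that differ only in an ending like _2 or _b are one class to them, and where a whole thing is asked for, a point or a joint stands for the part that bears it (a point fixed in the world has none). Each returns a list of dicts, best first, with "confidence" (0 to 1); they miss things now and then, are a little off and sometimes report something else, mostly with a low value. They report only what shows in the picture. A call takes as long as a camera call. They do not tell look-alikes from the thing itself.
- masks_of(name, camera): "pixels" (384x512 bool, what is visible of it) and "position" ([column, row] in pixels, amid what is visible of it).
The state is a dict: "clock": time; "q": joint angles; "qd": joint speeds; "joint_torque": joint torques, N m; "eef_pos": TCP position; "ee_rot": TCP orientation; "ft_force": force on the tool from outside, world axes, zero at the start; "torque": the same for the moment, N m; "width": finger opening in m.
Only numpy, scipy, OpenCV 4.12 (cv2) and the standard library are available. Lean on these libraries where they do the work, as an engineer would, in place of code of your own. Each camera call takes 0.05 s, during which the arm holds its last target.

## Working session

There is one attempt and no reset: what is moved stays moved. The work goes in short steps, Python scripts to look and compute and a shell command to move; the robot and the scene stay as the last step left them, time stands still between calls to the robot, and variables do not carry over. Pictures are saved under pics/ and viewed, and the job is handed in when it is done.

```bash
ls; mkdir -p pics; cat > h.py <<'E'
import numpy as np, cv2
from scipy.spatial.transform import Rotation as Ro
from workcell import *
import os
def shot(name,tag,scale=1.5):
    st=get_state(); im,d=capture(name)
    cv2.imwrite(f'pics/{tag}.png',cv2.resize(im[:,:,::-1],None,fx=scale,fy=scale))
    np.savez(f'pics/{tag}.npz',im=im,d=d,p=st['eef_pos'],r=st['ee_rot'])
    return im,d,st
def cam(name,st=None):
    c=camera_params(name);K=np.array(c['mtx'])
    if 'R' in c:
        R=np.array(c['R']);t=np.array(c['t']);return K,R,t
    H=np.array(c['hand_eye']); T=np.eye(4);T[:3,:3]=Ro.from_rotvec(st['ee_rot']).as_matrix();T[:3,3]=st['eef_pos']
    W=np.linalg.inv(T@H);return K,W[:3,:3],W[:3,3]
def ray(C,u,v,z):  # world point on plane z
    K,R,t=C;d=R.T@np.linalg.solve(K,[u,v,1.]);o=-R.T@t
    return o+d*(z-o[2])/d[2]
def pt(C,u,v,dep):
    K,R,t=C;return R.T@(np.linalg.solve(K,[u,v,1.])*dep-t)
def cloud(C,d):
    K,R,t=C;v,u=np.mgrid[:d.shape[0],:d.shape[1]]
    P=np.stack([u,v,np.ones_like(u)],-1)@np.linalg.inv(K).T*d[...,None]
    return (P-t)@R
def proj(C,X):
    K,R,t=C;p=K@(R@np.asarray(X)+t);return p[:2]/p[2]
E
python3 - <<'E'
from h import *
print(grip_point_offset, get_state())
for n in ['top','side']:
    im,d,st=shot(n,n+'0')
    for k in ['board','bat','button','pinch_pot','vase','rib','slip_bowl']:
        C=cam(n)
        for m in masks_of(k,n)[:3]:
            u,v=m['position'];z=d[int(v),int(u)]
            print(n,k,round(m['confidence'],2),np.round([u,v]),m['pixels'].sum(),np.round(pt(C,u,v,z),3))
E
```

```text
pics
0.0187 {'clock': 0.0, 'q': array([ 1.49960732e+00,  2.55745519e-01,  1.06976551e-01, -4.75096260e-04,
       -1.42391508e+00, -2.84597618e-01]), 'qd': array([ 0.00026411, -0.00082412, -0.00061234, -0.00044585, -0.00040423,
       -0.00051681]), 'joint_torque': array([-1.58673138e-03, -3.86624730e+01,  2.37937242e+01,  5.36470145e+00,
       -6.19676895e-03,  4.52025457e-07]), 'eef_pos': array([0.19135241, 0.51509223, 0.23038546]), 'ee_rot': array([ 3.09009805e+00, -5.55692436e-01, -4.17883140e-04]), 'ft_force': array([ 0.41633738, -0.33966271, -0.44149027]), 'torque': array([ 0.00218664, -0.06129932,  0.02192635]), 'width': 0.08515734323784258}
top board 0.67 [250. 202.] 9470 [ 0.534 -0.007  0.014]
top bat 0.98 [334. 124.] 1711 [ 0.796 -0.292  0.007]
top bat 0.9 [293. 195.] 1976 [ 0.549 -0.145  0.035]
top bat 0.86 [250. 123.] 1729 [ 0.798 -0.014  0.015]
top button 0.67 [203. 196.] 84 [0.549 0.137 0.042]
top vase 0.76 [109. 165.] 421 [0.644 0.429 0.072]
side board 0.91 [274. 204.] 8249 [ 0.537 -0.046  0.025]
side bat 0.76 [224. 324.] 3664 [ 0.219 -0.263  0.012]
side bat 0.72 [300. 223.] 2101 [ 0.546 -0.155  0.036]
side bat 0.65 [331. 170.] 1326 [ 0.792 -0.03   0.01 ]
side button 0.69 [240. 165.] 111 [0.544 0.137 0.044]
side pinch_pot 0.83 [315. 365.] 1076 [ 0.33  -0.454  0.005]
side vase 0.66 [217. 112.] 390 [0.635 0.425 0.054]
side rib 0.63 [416. 297.] 698 [ 0.639 -0.482  0.007]
side slip_bowl 0.73 [156. 146.] 644 [0.376 0.419 0.016]
```

View pics/top0.png

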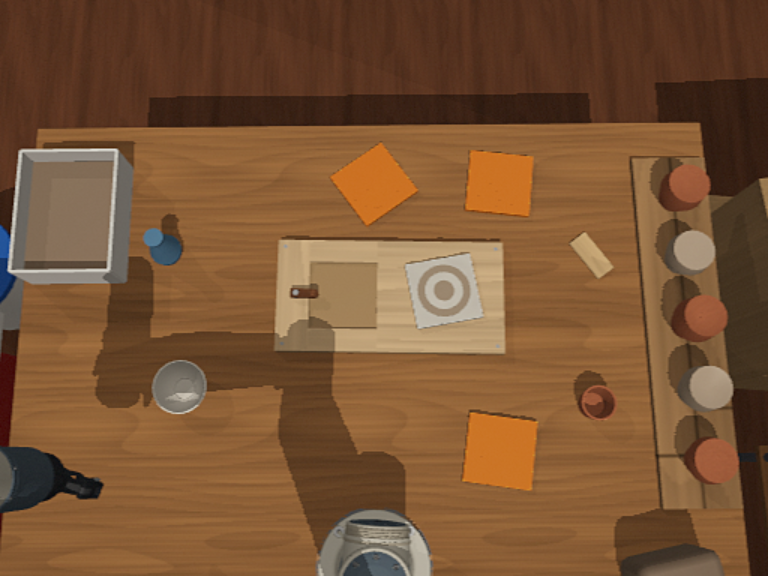

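View pics/side0.png

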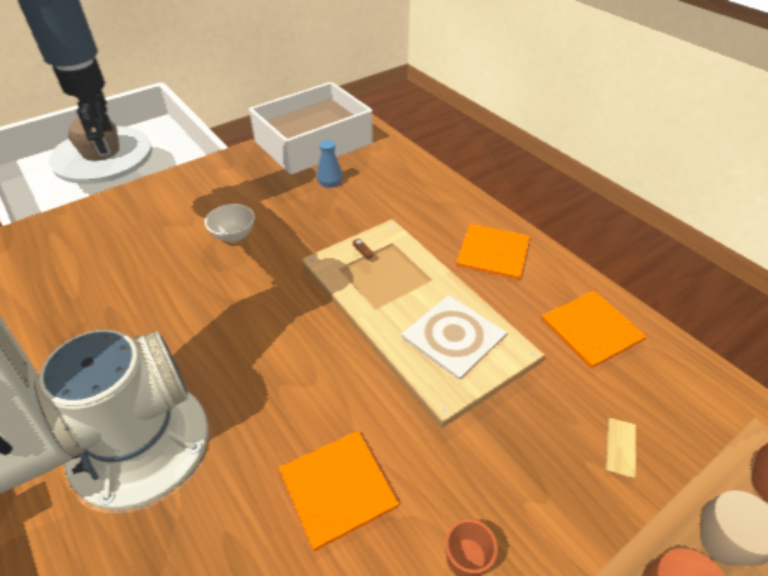

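The top view shows the white ringed bat at (295,193) on the board's bare half. The orange look-alikes are at (249,123), (333,122) and (333,300). The dark button at (203,195) points over the pocket, which is centred near (229,197). I choose the white slab, and next I'll check it in a close crop and measure it.

```bash
cat >> h.py <<'E'
def rect(C,mask,d,z=None):
    # fit min-area rect in world xy of mask pixels projected on plane z
    v,u=np.nonzero(mask);K,R,t=C
    cs,_=cv2.findContours(mask.astype(np.uint8),cv2.RETR_EXTERNAL,cv2.CHAIN_APPROX_NONE)
    c=max(cs,key=cv2.contourArea)[:,0,:]
    P=np.array([ray(C,a,b,z)[:2] for a,b in c],np.float32)
    return cv2.minAreaRect(P*1000),P
E
python3 - <<'E'
from h import *
for n in ['top','side']:
    f=np.load(f'pics/{n}0.npz');im,d=f['im'],f['d'];C=cam(n);P=cloud(C,d)
    reg=(P[...,0]>.38)&(P[...,0]<.72)&(P[...,1]>-.30)&(P[...,1]<.30)&(d>0)
    z=P[...,2]
    print(n,'z hist',np.histogram(z[reg],bins=np.arange(-.01,.06,.004)))
    mb=reg&(z>.013)
    print('board',rect(C,mb,d,.025)[0], 'vert', )
    hsv=cv2.cvtColor(im,cv2.COLOR_RGB2HSV)
    mm=reg&(z>.031)&(P[...,1]<0.05)
    print('bat',rect(C,mm,d,.037)[0],np.median(z[mm]))
    mp=reg&(z<.021)&(z>.008)&(P[...,0]>.46)&(P[...,0]<.62)&(P[...,1]>0)&(P[...,1]<.2)
    print('pocket',rect(C,mp,d,.017)[0])
    mk=reg&(z>.031)&(P[...,1]>.07);print('button',rect(C,mk,d,.043)[0],np.median(z[mk]))
    x0,x1,y0,y1=(170,350,140,250) if n=='top' else (190,370,130,290)
    cv2.imwrite(f'pics/crop_{n}.png',cv2.resize(im[y0:y1,x0:x1,::-1],None,fx=4,fy=4,interpolation=cv2.INTER_CUBIC)[:600,:800])
E
```

```text
top z hist (array([ 499, 2519, 3348, 1301,  242,  540, 1141, 2256, 3253, 1770,  677,
        921,  516,  121,   11,    2,    0]), array([-0.01 , -0.006, -0.002,  0.002,  0.006,  0.01 ,  0.014,  0.018,
        0.022,  0.026,  0.03 ,  0.034,  0.038,  0.042,  0.046,  0.05 ,
        0.054,  0.058]))
board ((547.084228515625, -38.36210632324219), (479.6056823730469, 242.0733184814453), 88.59844970703125) vert
bat ((555.7120361328125, -151.86837768554688), (146.21713256835938, 142.79483032226562), 9.278185844421387) 0.03629882467606661
pocket ((545.6658935546875, 68.74864196777344), (136.75247192382812, 146.5108184814453), 89.32817840576172)
button ((551.3955688476562, 141.150634765625), (56.63941192626953, 19.246179580688477), 89.31504821777344) 0.040683130887504346
side z hist (array([   0, 1009, 4390,  431,  142,  219, 1193,  696, 5035,  976,  115,
       1558,  397,   37,    1,    0,    0]), array([-0.01 , -0.006, -0.002,  0.002,  0.006,  0.01 ,  0.014,  0.018,
        0.022,  0.026,  0.03 ,  0.034,  0.038,  0.042,  0.046,  0.05 ,
        0.054,  0.058]))
board ((544.05322265625, -44.83479309082031), (484.553466796875, 245.85122680664062), 88.67430877685547) vert
bat ((551.5938110351562, -156.6678924560547), (144.25279235839844, 141.9275665283203), 9.706343650817871) 0.0365919775425321
pocket ((550.475341796875, 67.83457946777344), (140.1536865234375, 137.7565460205078), 0.6364645957946777)
button ((547.2432250976562, 133.3606719970703), (66.97407531738281, 23.664644241333008), 88.26133728027344) 0.04171149520493006
```

View pics/crop_top.png

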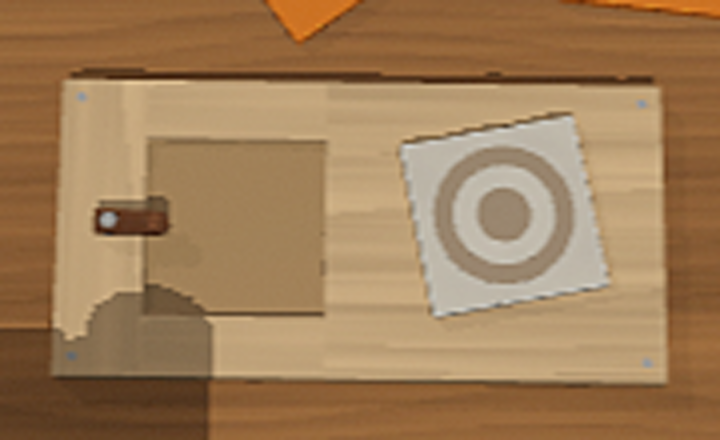

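The crop confirms it: pale plaster with brown rings, lying on the board. All three look-alikes are orange and lie off the board. Next I'll check the wrist camera's mounting before moving.

```bash
python3 - <<'E'
from h import *
c=camera_params('wrist');print(np.round(np.array(c['hand_eye']),3),np.array(c['mtx']).round(1).tolist())
R=Ro.from_rotvec(get_state()['ee_rot']).as_matrix();print(R.round(3))
E
python3 -m handwheel '{"turn":[[0,0,-0.12],[0,0,-0.24],[0,0,-0.36],[0,0,-0.48],[0,0,-0.6],[0,0,-0.72],[0,0,-0.84],[0,0,-0.96],[0,0,-1.08],[0,0,-1.2]],"delta_pos":[[30,-40,30],[60,-80,50],[90,-120,70],[120,-160,90],[150,-200,100],[180,-240,110],[210,-280,120],[240,-320,120],[260,-360,120],[270,-390,120]],"claw":[85,85,85,85,85,85,85,85,85,85]}' 30
```

```text
[[ 0.001 -0.961 -0.275  0.069]
 [ 1.     0.001 -0.    -0.001]
 [ 0.    -0.275  0.961 -0.143]
 [ 0.     0.     0.     1.   ]] [[318.0, 0.0, 256.9], [0.0, 318.0, 200.7], [0.0, 0.0, 1.0]]
[[ 0.937 -0.348  0.   ]
 [-0.348 -0.937 -0.   ]
 [ 0.     0.    -1.   ]]
clock: 1.63
eef_pos: [0.4236, 0.1927, 0.3463]
ee_rot: [-2.231, 2.21, -0.0]
ft_force: [1.2, 0.9, 0.7]
width: 0.0851
```

```bash
python3 - <<'E'
from h import *
im,d,st=shot('wrist','w1');print(st['eef_pos'],st['ee_rot'],np.abs(st['qd']).max())
E
```

```text
[0.4235786  0.19268203 0.3463374 ] [-2.23104059e+00  2.21031092e+00 -1.62512593e-04] 1.088276239239097
```

View pics/w1.png

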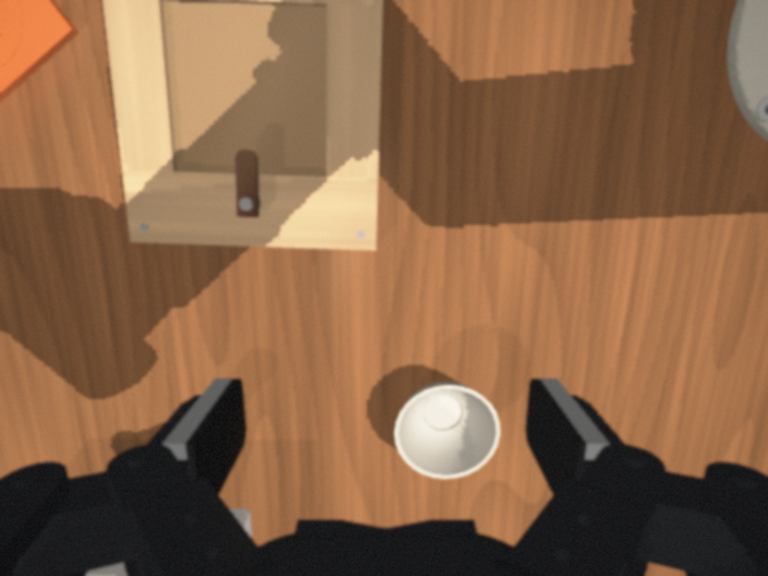

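Still moving in that picture. It shows the pocket and button at upper left (button at pixel (165,120)). I'll move over the board and take a still view.

```bash
python3 -m handwheel '{"turn":[[0,0,0],[0,0,0],[0,0,0],[0,0,0],[0,0,0],[0,0,0],[0,0,0],[0,0,0]],"delta_pos":[[20,-40,0],[40,-80,0],[60,-120,0],[80,-150,0],[85,-170,0],[85,-170,0],[85,-170,0],[85,-170,0]],"claw":[85,85,85,85,85,85,85,85]}' && python3 - <<'E'
from h import *
im,d,st=shot('wrist','w2');print(st['eef_pos'],st['ee_rot'],np.abs(st['qd']).max())
E
```

```text
clock: 2.35
eef_pos: [0.5075, 0.0246, 0.3458]
ee_rot: [-2.238, 2.205, 0.0]
ft_force: [-0.8, -0.1, 0.5]
width: 0.0849
[0.50754127 0.02457139 0.34576155] [-2.23765235e+00  2.20486434e+00  2.89286348e-04] 0.022101243862147107
```

View pics/w2.png

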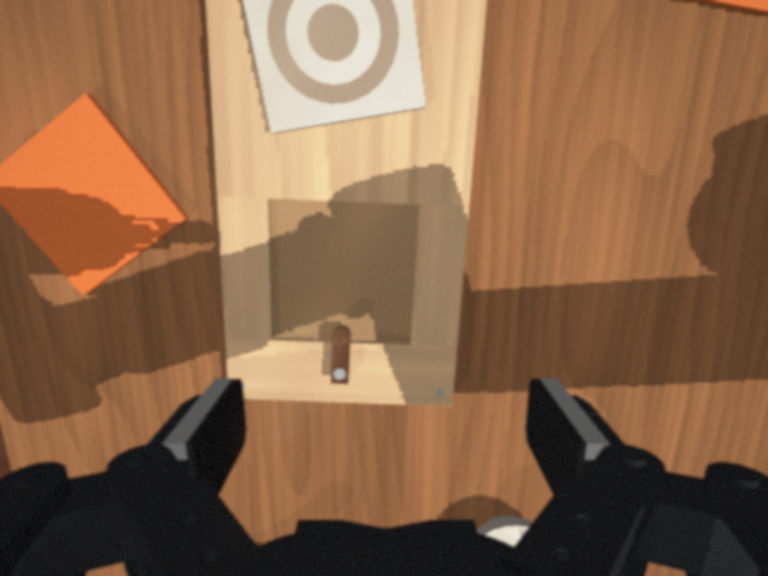

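```bash
python3 - <<'E'
from h import *
f=np.load('pics/w2.npz');st={'eef_pos':f['p'],'ee_rot':f['r']};C=cam('wrist',st)
im,d=f['im'],f['d'];P=cloud(C,d)
for nm,(u,v),z in [('corner+x near',(270,199),.025),('corner-x near',(418,205),.025),('corner+x far',(271,339),.025),('corner-x far',(411,344),.025),('screw',(339,374),.045),('tip',(342,326),.043),('tail',(340,384),.043),('board far+x',(229,398),.025),('board far -x',(452,405),.025)]:
    print(nm,ray(C,u/1.5,v/1.5,z).round(4),P[int(v/1.5),int(u/1.5)].round(4))
m=(P[...,2]>.013)&(P[...,1]<.17)&(P[...,1]>-.2)&(P[...,0]>.4)&(P[...,0]<.7)&(d>0)
z=P[...,2]
for nm,sel in [('rim',(P[...,1]>-.04)&(P[...,1]<-.0)&(P[...,0]>.47)&(P[...,0]<.6)),('floor',(P[...,1]>.03)&(P[...,1]<.08)&(P[...,0]>.5)&(P[...,0]<.58))]: print(nm,np.median(z[sel&(d>0)]))
cv2.imwrite('pics/c2.png',cv2.resize(im[115:275,130:330,::-1],None,fx=4,fy=3.6,interpolation=cv2.INTER_CUBIC))
E
```

```text
corner+x near [ 0.618  -0.0102  0.025 ] [ 0.6197 -0.0107  0.0178]
corner-x near [ 0.4767 -0.0068  0.025 ] [ 0.4773 -0.0072  0.0181]
corner+x far [0.6243 0.132  0.025 ] [0.625  0.1316 0.0261]
corner-x far [0.4791 0.1353 0.025 ] [0.4792 0.1346 0.0254]
screw [0.5523 0.1612 0.045 ] [0.5523 0.1606 0.0451]
tip [0.549  0.1104 0.043 ] [0.5495 0.1117 0.0378]
tail [0.5516 0.1732 0.043 ] [0.5543 0.1815 0.026 ]
board far+x [0.6728 0.2003 0.025 ] [0.5502 0.0177 0.3721]
board far -x [0.4327 0.2049 0.025 ] [4.292e-01 2.182e-01 1.000e-04]
rim 0.025346922972356578
floor 0.01867469227382546
```

View pics/c2.png

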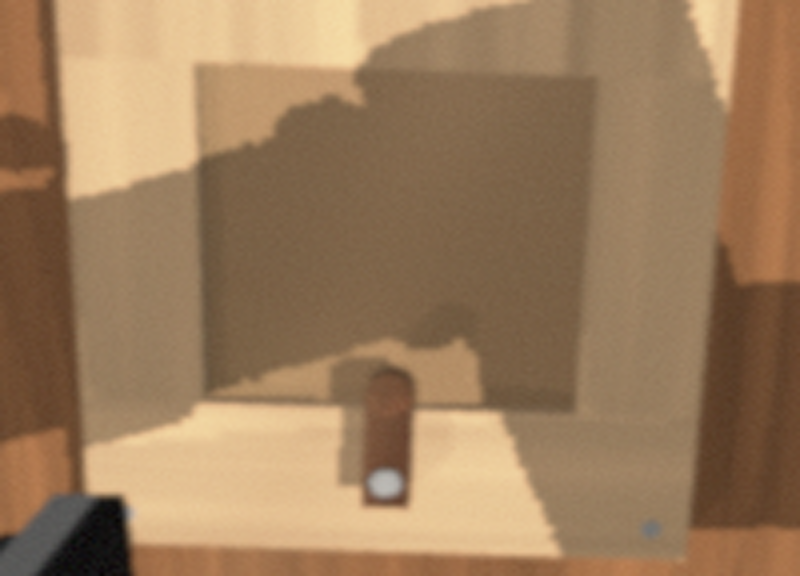

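The wrist view shows the pocket with rim corners at (180,133), (279,137), (181,226) and (274,229). The screw is at (226,249) and the button tip at (228,217). That gives a pocket centre of about (549.6, 62.7) mm, board yaw −1.4° and pivot (552, 161), which fits the given 98 mm offset. I'll straddle the button at about 36 mm radius.

```bash
python3 -m handwheel '{"turn":[[0,0,-0.039],[0,0,-0.039],[0,0,-0.039],[0,0,-0.039],[0,0,-0.039],[0,0,-0.039],[0,0,-0.039],[0,0,-0.039],[0,0,-0.039],[0,0,-0.039]],"delta_pos":[[10,15,-30],[15,30,-60],[20,45,-95],[25,60,-130],[30,75,-165],[37,90,-200],[43.5,100,-235],[43.5,100,-265],[43.5,100,-265],[43.5,100,-265]],"claw":[40,40,40,40,40,40,40,40,40,40]}' 30; python3 - <<'E'
from h import *
im,d,st=shot('wrist','w3');print(st['eef_pos'],st['ee_rot'],st['width'])
E
```

```text
clock: 3.23
eef_pos: [0.5501, 0.1249, 0.0804]
ee_rot: [2.195, -2.243, -0.001]
ft_force: [0.9, 0.5, 0.3]
width: 0.04
[0.55011779 0.12486943 0.08035541] [ 2.19488422e+00 -2.24340830e+00 -6.39206107e-04] 0.039982399051763075
```

View pics/w3.png

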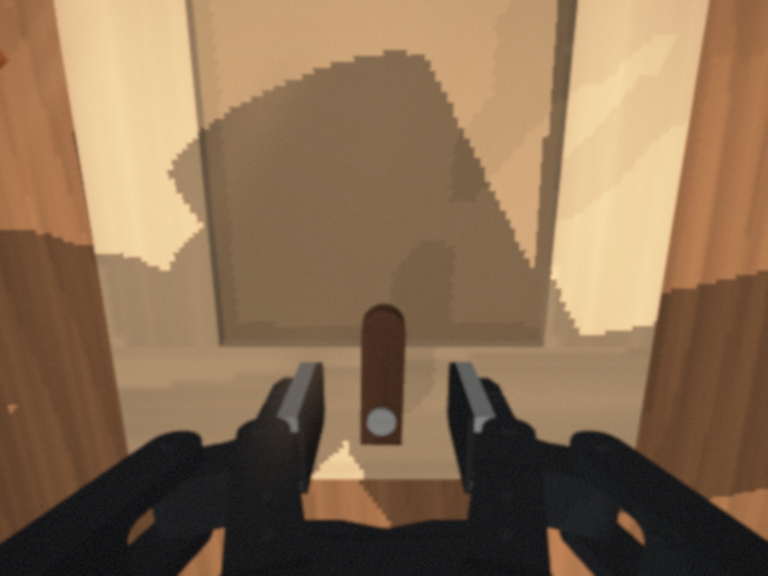

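The pads straddle the button (bar between pixels (240,205) and (268,295)), centred. I'll descend with the claw narrowed, then swing it clockwise towards −x.

```bash
python3 -m handwheel '{"turn":[[0,0,0],[0,0,0],[0,0,0],[0,0,0],[0,0,0]],"delta_pos":[[0.5,0,-25],[1,0,-53],[1,0,-53],[1,0,-53],[1,0,-53]],"claw":[40,40,26,26,26]}' 30; python3 -m handwheel '{"turn":[[0,0,-0.12],[0,0,-0.24],[0,0,-0.36],[0,0,-0.48],[0,0,-0.60],[0,0,-0.72],[0,0,-0.84],[0,0,-0.96],[0,0,-1.08],[0,0,-1.2]],"delta_pos":[[-4.3,0.4,0],[-8.5,1.2,0],[-12.6,2.6,0],[-16.5,4.5,0],[-20.2,6.8,0],[-23.5,9.5,0],[-26.5,12.6,0],[-29.1,16.1,0],[-31.3,19.8,0],[-33,23.8,0]],"claw":[26,26,26,26,26,26,26,26,26,26]}'
```

```text
clock: 3.7
eef_pos: [0.554, 0.1249, 0.0308]
ee_rot: [-2.193, 2.244, -0.003]
ft_force: [-0.9, -0.1, 1.0]
width: 0.0263
clock: 4.53
eef_pos: [0.5206, 0.1487, 0.0307]
ee_rot: [-0.533, 3.092, 0.001]
ft_force: [-0.7, -1.2, 0.3]
width: 0.0261
```

```bash
python3 -m handwheel '{"turn":[[0,0,-0.12],[0,0,-0.24],[0,0,-0.32],[0,0,-0.32],[0,0,-0.32]],"delta_pos":[[-1.2,4.1,0],[-1.9,8.4,0],[-2.1,11,0],[-2.1,11,0],[-2.1,11,0]],"claw":[26,26,26,26,26]}'; python3 - <<'E'
from h import *
im,d,st=shot('wrist','w4');print(st['eef_pos'],st['q'],st['ft_force'],st['width'])
E
```

```text
clock: 4.95
eef_pos: [0.5183, 0.1599, 0.0299]
ee_rot: [-0.047, 3.138, 0.003]
ft_force: [-0.5, -0.6, -0.6]
width: 0.0261
[0.51827276 0.15985194 0.02986551] [ 5.88126676e-01  3.86758357e-01 -2.50701790e-01  5.02001886e-04
 -9.29622221e-01 -2.12930976e+00] [-0.47241894 -0.61052031 -0.61074851] 0.026146132203759418
```

View pics/w4.png

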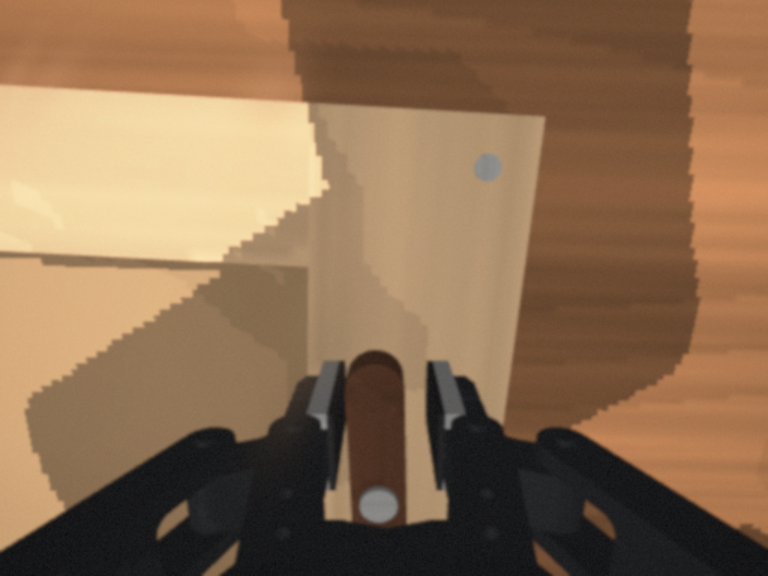

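The button now lies along −x between the pads: bar from (250,240) to (252,335), and the pocket edge at column 205 is clear of it. I'll lift, open, and go to the bat's +x side.

```bash
python3 -m handwheel '{"turn":[[0,0,0],[0,0,0],[0,0,-0.055],[0,0,-0.055],[0,0,-0.055],[0,0,-0.055],[0,0,-0.055],[0,0,-0.055],[0,0,-0.055],[0,0,-0.055]],"delta_pos":[[0,0,35],[0,0,70],[15,-35,90],[30,-70,90],[50,-105,90],[70,-140,90],[90,-175,90],[105,-210,90],[120,-245,90],[140,-278,90]],"claw":[30,40,85,85,85,85,85,85,85,85]}' 30;  python3 -m handwheel '{"turn":[[0,0,0],[0,0,0],[0,0,0],[0,0,0]],"delta_pos":[[2,-32,0],[2,-32,0],[2,-32,0],[2,-32,0]],"claw":[85,85,85,85]}'; python3 - <<'E'
from h import *
im,d,st=shot('wrist','w5');print(st['eef_pos'],st['ee_rot'],st['width'])
C=cam('wrist',st);P=cloud(C,d)
f=(P[...,2]>st['eef_pos'][2]-.01)&(d>0)
print('lowest gripper z rel TCP',np.percentile(P[...,2][f]-st['eef_pos'][2],[0.1,1,5]))
sh=shot('top','t5')
E
```

```text
clock: 5.83
eef_pos: [0.6573, -0.1212, 0.1188]
ee_rot: [0.041, 3.14, -0.0]
ft_force: [1.0, 1.7, 0.5]
width: 0.0849
clock: 6.17
eef_pos: [0.659, -0.1511, 0.1181]
ee_rot: [0.043, 3.141, 0.0]
ft_force: [0.7, -0.3, -0.6]
width: 0.0849
[ 0.65896848 -0.15105933  0.11809429] [4.33699452e-02 3.14094575e+00 2.42447439e-04] 0.0849286263264723
lowest gripper z rel TCP [0.01443222 0.01884017 0.02952111]
```

View pics/w5.png

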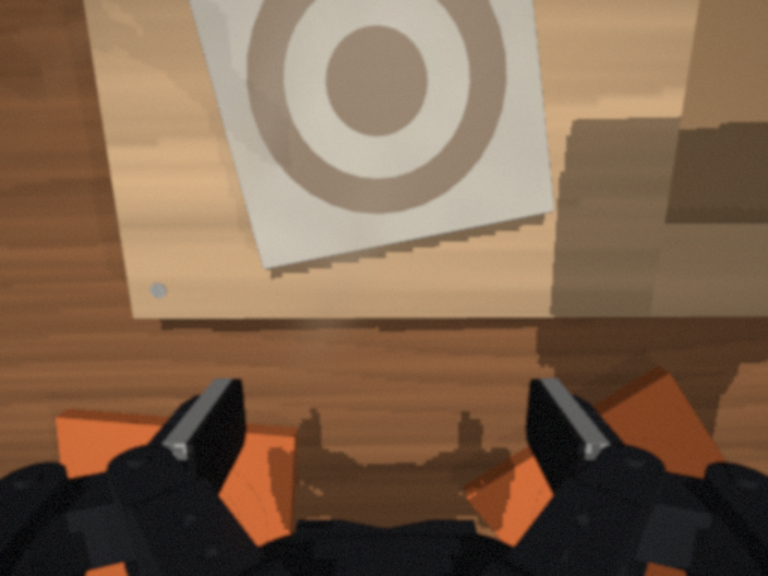

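View pics/t5.png

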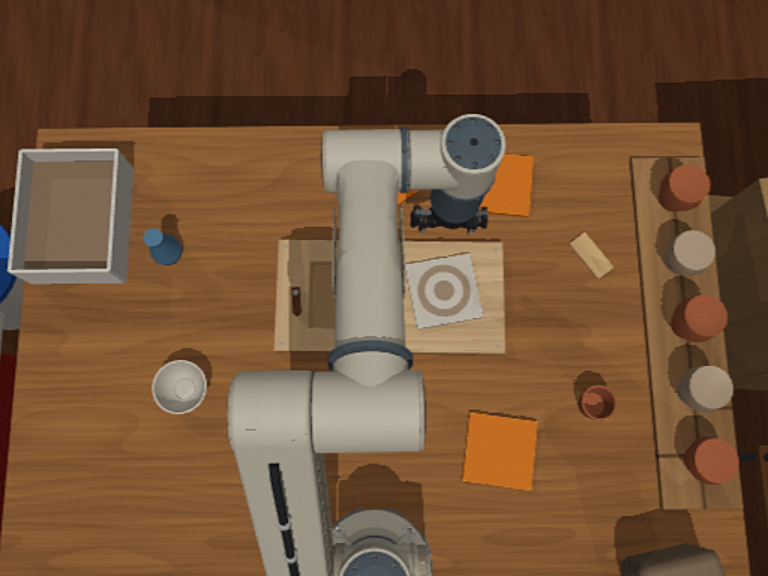

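Top view: button points −x, at (197,200), clear of the pocket. Wrist view: bat's +x corners are at (177,180) and (368,141), with the fingertips at rows of about 253 and below. Next I'll measure the corners and where the finger fronts sit.

```bash
python3 - <<'E'
from h import *
f=np.load('pics/w5.npz');st={'eef_pos':f['p'],'ee_rot':f['r']};C=cam('wrist',st);d=f['d']
A=ray(C,265/1.5,269/1.5,.037);B=ray(C,552/1.5,211/1.5,.037);print('bat corners',A.round(4),B.round(4),np.hypot(*(A-B)[:2]),np.degrees(np.arctan2(*(B-A)[1::-1]))-90)
print('board edge',ray(C,135/1.5,318/1.5,.025),ray(C,700/1.5,318/1.5,.025))
z=f['p'][2]+.0135
for u,v in [(230,380),(215,380),(545,380)]: 
    print('tip',(ray(C,u/1.5,v/1.5,z)-f['p']).round(4))
P=cloud(C,d)-f['p']
s=(P[...,2]>.01)&(P[...,2]<.03)&(d>0)
print(np.percentile(P[s][:,0],[0,1,5,50,95,99,100]).round(4))
E
```

```text
bat corners [ 0.6359 -0.2065  0.037 ] [ 0.612  -0.0707  0.037 ] 0.13790881878254277 9.945974401630366
board edge [ 0.66251217 -0.27984184  0.025     ] [0.67048322 0.01432345 0.025     ]
tip [-0.0095 -0.0443  0.0135]
tip [-0.0096 -0.0487  0.0135]
tip [-0.007   0.0493  0.0135]
[-0.0131 -0.0127 -0.0124 -0.0054  0.0092  0.0114  0.0124]
```

```bash
python3 -m handwheel '{"turn":[[0,0,0],[0,0,0],[0,0,0],[0,0,0],[0,0,0],[0,0,0]],"delta_pos":[[0,0,-30],[0,0,-60],[0,0,-85],[0,0,-101],[0,0,-101],[0,0,-101]],"claw":[85,85,85,85,85,85]}'
```

```text
clock: 6.77
eef_pos: [0.6591, -0.1499, 0.0172]
ee_rot: [-0.041, -3.141, 0.0]
ft_force: [-0.1, 0.2, 1.2]
width: 0.0849
```

```bash
python3 -m handwheel '{"turn":[[0,0,0],[0,0,0],[0,0,0],[0,0,0],[0,0,0],[0,0,0],[0,0,0],[0,0,0],[0,0,0],[0,0,0]],"delta_pos":[[-5,0,0],[-9,0,0],[-12,0,0],[-14.5,0,0],[-17,0,0],[-19.5,0,0],[-22,0,0],[-24,0,0],[-26,0,0],[-28,0,0]],"claw":[85,85,85,85,85,85,85,85,85,85]}';python3 -m handwheel '{"turn":[[0,0,0],[0,0,0],[0,0,0]],"delta_pos":[[-1.5,0,0],[-3,0,0],[-3,0,0]],"claw":[85,85,85]}'; python3 - <<'E'
from h import *
im,d,st=shot('wrist','w6');print(st['eef_pos'],st['ee_rot'],st['width'])
E
```

```text
clock: 7.6
eef_pos: [0.6311, -0.1509, 0.0169]
ee_rot: [0.044, 3.141, -0.0]
ft_force: [2.0, -1.1, 1.0]
width: 0.0852
clock: 7.85
eef_pos: [0.6277, -0.1508, 0.0167]
ee_rot: [-0.044, -3.141, -0.0]
ft_force: [1.8, -1.4, 1.1]
width: 0.0849
[ 0.62769687 -0.15082247  0.01671657] [-4.44421400e-02 -3.14097190e+00 -1.75994375e-04] 0.08491275783222292
```

View pics/w6.png

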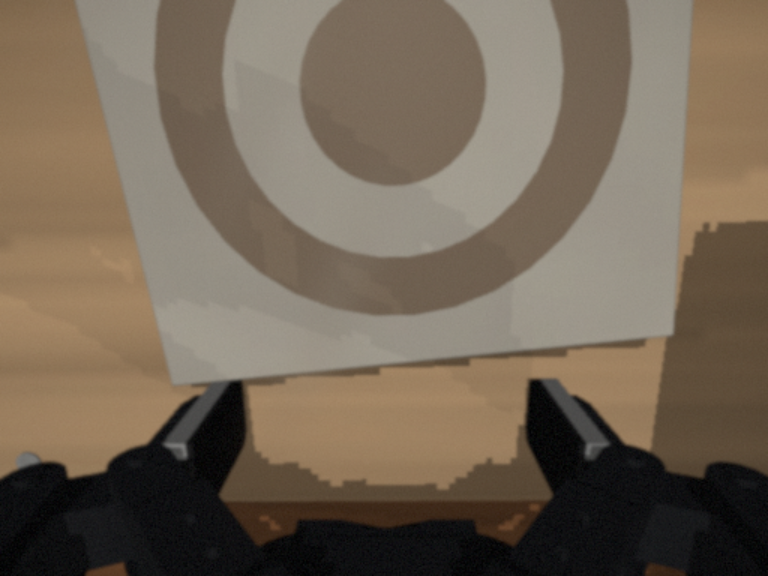

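The bat is still askew: its edge runs from (117,255) to (448,222), with only the left finger touching. I'll measure before pushing further.

```bash
cat >> h.py <<'E'
PC=np.array([.5496,.0627]);YAW=-.0245
def toboard(p): # xy world -> coordinates relative to pocket centre in board axes, mm
    c,s=np.cos(YAW),np.sin(YAW);q=np.asarray(p)[:2]-PC
    return (np.array([c*q[0]+s*q[1],-s*q[0]+c*q[1]])*1000).round(1)
def corners(tag,cam_,pts,z):
    f=np.load(f'pics/{tag}.npz');C=cam(cam_,{'eef_pos':f['p'],'ee_rot':f['r']})
    W=[ray(C,u/1.5,v/1.5,z) for u,v in pts]
    for w in W: print(w.round(4)[:2],toboard(w))
    return W
E
python3 - <<'E'
from h import *
A,B=corners('w6','wrist',[(174,384),(672,334)],.037)
print(np.hypot(*(A-B)[:2]),np.degrees(np.arctan2(*(B-A)[1::-1]))-90-np.degrees(YAW))
n=(A-B)[:2]/np.hypot(*(A-B)[:2]);n=np.array([n[1],-n[0]]);print('centre',toboard((A+B)[:2]/2+n*.07),n)
E
```

```text
[ 0.6158 -0.2085] [  72.9 -269.5]
[ 0.6047 -0.07  ] [  58.3 -131.4]
0.13892527579470285 5.999477704285772
centre [  -4.  -207.8] [-0.99678485 -0.08012466]
```

```bash
python3 -m handwheel '{"turn":[[0,0,0],[0,0,0],[0,0,0],[0,0,0],[0,0,0],[0,0,0],[0,0,0],[0,0,0],[0,0,0],[0,0,0]],"delta_pos":[[8,0,0],[8,0,35],[8,0,65],[-30,2,70],[-70,4,70],[-110,5,70],[-150,5,70],[-188,5,70],[-188,5,70],[-188,5,70]],"claw":[85,85,85,85,85,85,85,85,85,85]}'; python3 -m handwheel '{"turn":[[0,0,0],[0,0,0],[0,0,0],[0,0,0]],"delta_pos":[[0,0,-35],[0,0,-70],[0,0,-70],[0,0,-70]],"claw":[85,85,85,85]}'; python3 -c "
from h import *
shot('top','t7');shot('side','s7')"
```

```text
clock: 8.73
eef_pos: [0.4376, -0.1457, 0.0866]
ee_rot: [-0.045, -3.139, -0.001]
ft_force: [0.7, 0.0, 0.4]
width: 0.0853
clock: 9.07
eef_pos: [0.44, -0.1458, 0.0161]
ee_rot: [-0.044, -3.138, 0.0]
ft_force: [-0.4, -0.5, 0.6]
width: 0.0849
```

View pics/s7.png

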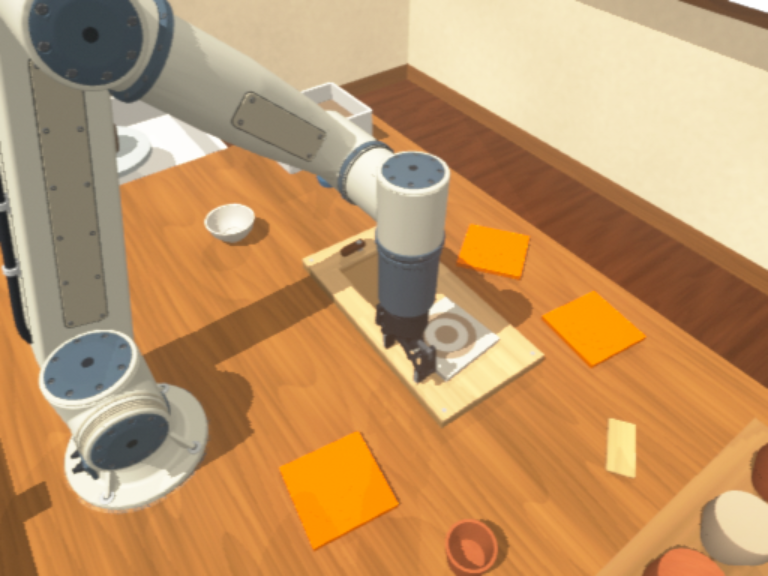

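View pics/t7.png

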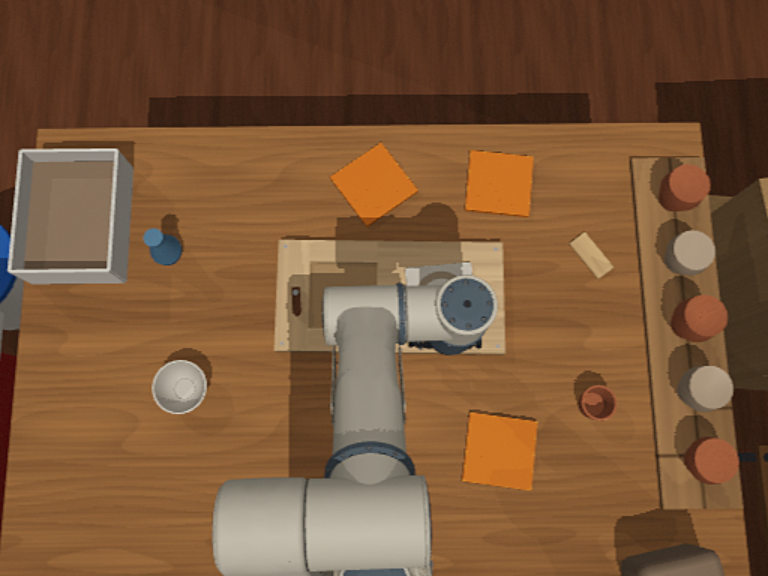

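```bash
python3 -m handwheel '{"turn":[[0,0,0],[0,0,0],[0,0,0],[0,0,0],[0,0,0],[0,0,0],[0,0,0],[0,0,0],[0,0,0],[0,0,0]],"delta_pos":[[4,0,0],[7,0,0],[9,0,0],[11,0,0],[13,0,0],[15,0,0],[17,0,0],[19,0,0],[21,0,0],[21,0,0]],"claw":[85,85,85,85,85,85,85,85,85,85]}'; python3 -m handwheel '{"turn":[[0,0,0],[0,0,0],[0,0,0],[0,0,0],[0,0,0],[0,0,0],[0,0,0],[0,0,0],[0,0,0],[0,0,0]],"delta_pos":[[-10,0,0],[-10,0,40],[-10,0,80],[0,10,120],[20,20,160],[50,30,190],[80,40,220],[100,45,230],[110,50,230],[110,50,230]],"claw":[85,85,85,85,85,85,85,85,85,85]}';python3 -c "
from h import *
_,_,st=shot('wrist','w8');print(st['eef_pos'],np.abs(st['qd']).max())"
```

```text
clock: 10.0
eef_pos: [0.4613, -0.1458, 0.0166]
ee_rot: [-0.044, -3.141, 0.0]
ft_force: [-1.4, 0.6, 0.2]
width: 0.0849
clock: 10.83
eef_pos: [0.573, -0.0949, 0.2467]
ee_rot: [0.043, 3.139, 0.001]
ft_force: [-0.9, -0.3, -0.8]
width: 0.0848
[ 0.57296674 -0.09486254  0.24673062] 0.09329435076110408
```

View pics/w8.png

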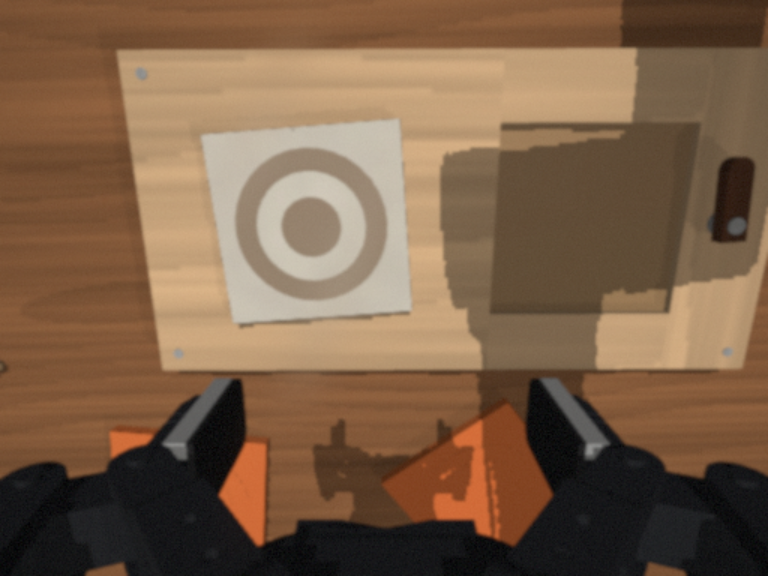

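The view shows the bat's corners at (135,89), (267,79), (274,207) and (157,217), nearly square. The pocket corners are at (334,82), (467,83), (446,209) and (327,209), and the button is clear at (490,135).

```bash
cat >> h.py <<'E'
def batfit(tag,z=.037,camn='wrist',z2=None):
    f=np.load(f'pics/{tag}.npz');C=cam(camn,{'eef_pos':f['p'],'ee_rot':f['r']})
    P=cloud(C,f['d']);hsv=cv2.cvtColor(f['im'],cv2.COLOR_RGB2HSV)
    m=((abs(P[...,0]-.547)<.11)&(P[...,1]>-.27)&(P[...,1]<.15)&(P[...,2]>.012)&(P[...,2]<.055)&(f['d']>0)&(hsv[...,1]<55)).astype(np.uint8)
    m=cv2.morphologyEx(m,cv2.MORPH_CLOSE,np.ones((25,25)))
    cs,_=cv2.findContours(m,cv2.RETR_EXTERNAL,cv2.CHAIN_APPROX_NONE);c=max(cs,key=cv2.contourArea)[:,0,:]
    W=np.array([toboard(ray(C,a,b,z)) for a,b in c],np.float32)
    (cx,cy),(w,h),a=cv2.minAreaRect(W);a=(a+45)%90-45
    print('bat fit board frame: centre',round(cx,1),round(cy,1),'size',round(w,1),round(h,1),'yaw deg',round(a,2));return f,C,P,m
E
python3 - <<'E'
from h import *
batfit('w8')
corners('w8','wrist',[(202,134),(400,119),(411,311),(235,325)],.037)
print('pocket');corners('w8','wrist',[(501,123),(700,124),(669,313),(490,313)],.025)
print('board');corners('w8','wrist',[(118,50),(163,370),(743,370)],.025)
print('screw/tip');corners('w8','wrist',[(736,227)],.045);corners('w8','wrist',[(737,158)],.043)
E
```

```text
bat fit board frame: centre 1.9 -209.9 size 140.4 139.7 yaw deg 4.15
[ 0.4796 -0.2188] [ -63.1 -283.1]
[ 0.4735 -0.0802] [ -72.6 -144.7]
[ 0.6131 -0.0742] [  66.9 -135.3]
[ 0.6209 -0.2118] [  78.  -272.6]
pocket
[ 0.4771 -0.0073] [-70.8 -71.7]
[0.4816 0.1359] [-69.8  71.6]
[0.6241 0.1333] [72.8 72.4]
[ 0.6203 -0.0103] [ 72.4 -71.2]
board
[ 0.4226 -0.2738] [-118.7 -339.5]
[ 0.6626 -0.2801] [ 121.4 -339.9]
[0.6757 0.2017] [122.6 142. ]
screw/tip
[0.5536 0.1603] [ 1.6 97.7]
[0.5057 0.154 ] [-46.1  90.2]
```

```bash
python3 -m handwheel '{"turn":[[0,0,0.12],[0,0,0.24],[0,0,0.36],[0,0,0.48],[0,0,0.6],[0,0,0.72],[0,0,0.84],[0,0,0.96],[0,0,1.08],[0,0,1.2]],"delta_pos":[[-3,-15,0],[-6,-30,0],[-9,-45,0],[-12,-60,0],[-15,-75,0],[-18,-90,-20],[-21,-105,-40],[-24,-120,-60],[-27,-135,-80],[-30,-150,-100]],"claw":[85,85,85,85,85,85,85,85,85,85]}'; python3 -m handwheel '{"turn":[[0,0,0.12],[0,0,0.24],[0,0,0.371],[0,0,0.371],[0,0,0.371],[0,0,0.371],[0,0,0.371],[0,0,0.371]],"delta_pos":[[0,0,-20],[0,0,-40],[0,0,-60],[0,0,-80],[0,0,-105],[0,0,-130],[0,0,-130],[0,0,-130]],"claw":[85,85,85,85,85,85,85,85]}';python3 -c "
from h import *
_,_,st=shot('wrist','w9');print(st['eef_pos'],toboard(st['eef_pos']),st['ee_rot'],st['q'],np.abs(st['qd']).max())
R=Ro.from_rotvec(st['ee_rot']).as_matrix();print(np.degrees(np.arctan2(R[1,0],R[0,0])))"
```

```text
clock: 11.72
eef_pos: [0.5391, -0.2467, 0.1457]
ee_rot: [1.744, -2.613, -0.001]
ft_force: [-0.2, 0.5, -0.0]
width: 0.0851
clock: 12.38
eef_pos: [0.5394, -0.2459, 0.0166]
ee_rot: [2.189, -2.252, -0.003]
ft_force: [-0.3, -0.4, 0.4]
width: 0.085
[ 0.53935714 -0.24591301  0.01657466] [  -2.7 -308.8] [ 2.18863933 -2.25155114 -0.00299538] [-1.64178596e-01  4.88686239e-01 -1.20388150e-01  1.76756561e-04
 -9.64199535e-01  1.35742108e-01] 0.03559970725777128
-91.62352062149802
```

View pics/w9.png

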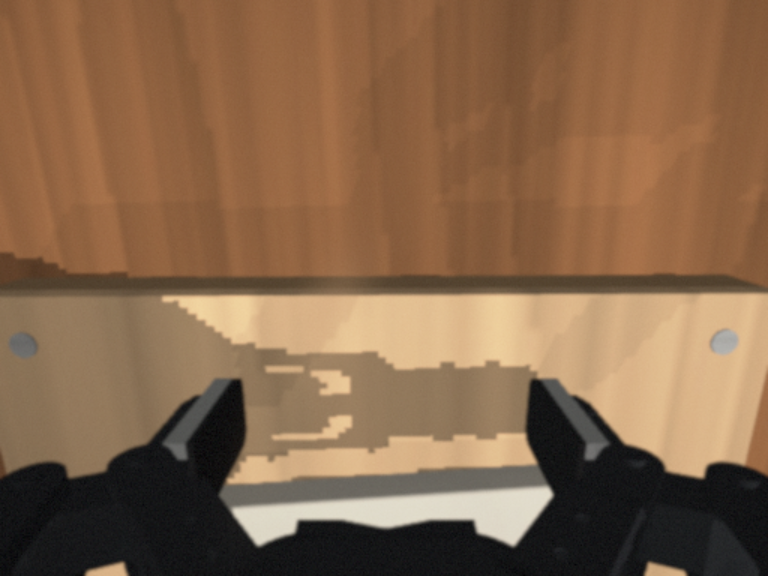

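```bash
python3 -m handwheel '{"turn":[[0,0,0.004],[0,0,0.004],[0,0,0.004],[0,0,0.004],[0,0,0.004],[0,0,0.004],[0,0,0.004],[0,0,0.004],[0,0,0.004],[0,0,0.004]],"delta_pos":[[0.1,5,0],[0.2,9,0],[0.3,12,0],[0.4,15,0],[0.4,18,0],[0.5,21,0],[0.6,25,0],[0.7,30,0],[0.9,35,0],[1,40,0]],"claw":[85,85,85,85,85,85,85,85,85,85]}';python3 -m handwheel '{"turn":[[0,0,0],[0,0,0],[0,0,0],[0,0,0],[0,0,0],[0,0,0],[0,0,0],[0,0,0],[0,0,0],[0,0,0]],"delta_pos":[[0.1,5,0],[0.2,10,0],[0.4,15,0],[0.5,20,0],[0.6,25,0],[0.7,30,0],[0.8,33,0],[0.9,36,0],[1,38,0],[1,38,0]],"claw":[85,85,85,85,85,85,85,85,85,85]}';python3 -c "
from h import *
_,_,st=shot('wrist','w10');print(st['eef_pos'],toboard(st['eef_pos']),st['ft_force']);shot('side','s10')
R=Ro.from_rotvec(st['ee_rot']).as_matrix();print(np.degrees(np.arctan2(R[1,0],R[0,0])))"
```

```text
clock: 13.27
eef_pos: [0.5424, -0.2054, 0.0169]
ee_rot: [-2.194, 2.248, -0.001]
ft_force: [0.6, -2.6, 2.1]
width: 0.0853
clock: 14.1
eef_pos: [0.5431, -0.1673, 0.0167]
ee_rot: [-2.195, 2.248, 0.0]
ft_force: [0.4, -1.6, 0.3]
width: 0.085
[ 0.54305033 -0.16730137  0.01666343] [  -0.9 -230.1] [ 0.40185703 -1.57802981  0.29524343]
-91.36515652119014
```

View pics/w10.png

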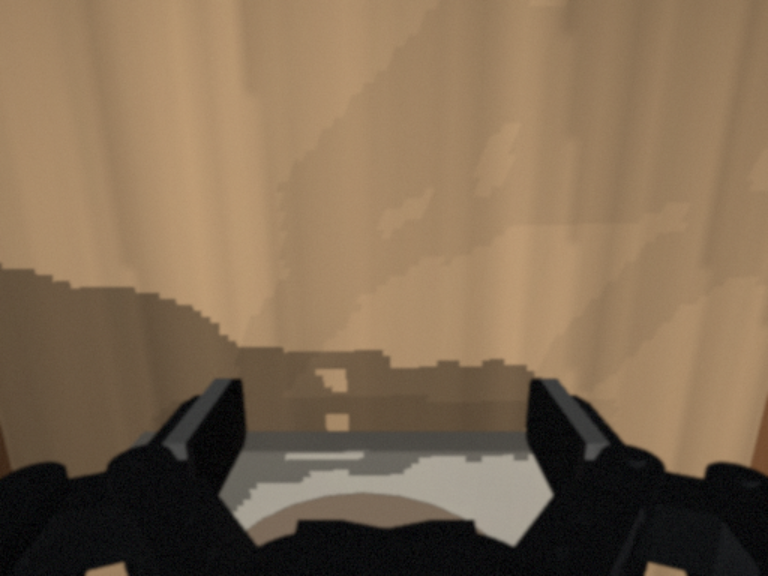

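View pics/s10.png

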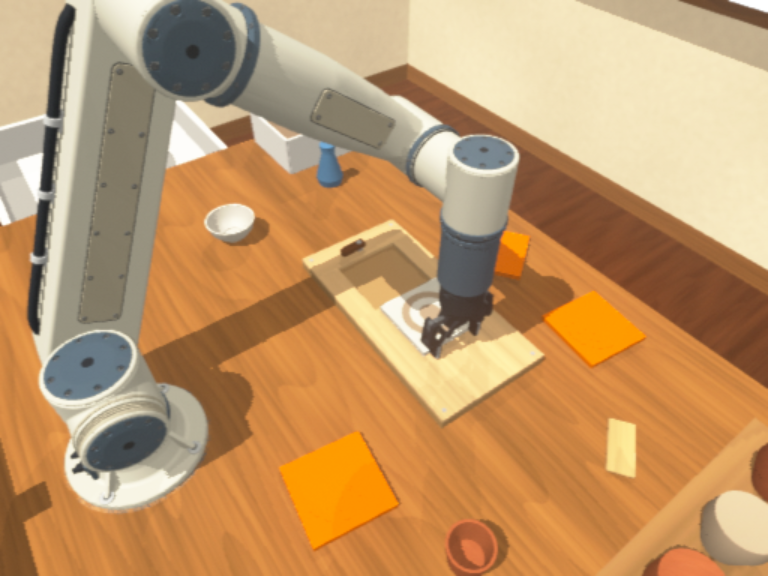

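The bat is flush with both fingers, with its rear edge level at row 293 of the wrist view. I'll back off and look from above to check its lateral fit to the pocket.

```bash
python3 -m handwheel '{"turn":[[0,0,0],[0,0,0],[0,0,0],[0,0,0],[0,0,0],[0,0,0],[0,0,0],[0,0,0],[0,0,0],[0,0,0]],"delta_pos":[[0,-10,0],[0,-10,40],[0,0,75],[0,20,110],[0,50,140],[0,85,165],[0,120,190],[0,160,200],[0,195,210],[0,235,210]],"claw":[85,85,85,85,85,85,85,85,85,85]}';python3 -m handwheel '{"turn":[[0,0,0],[0,0,0]],"delta_pos":[[0,0,0],[0,0,0]],"claw":[85,85]}';python3 -c "
from h import *
_,_,st=shot('wrist','w11');print(st['eef_pos'],np.abs(st['qd']).max())
batfit('w11')"
```

```text
clock: 15.03
eef_pos: [0.5437, 0.0685, 0.2293]
ee_rot: [-2.191, 2.246, -0.002]
ft_force: [0.3, 0.5, 0.1]
width: 0.085
clock: 15.2
eef_pos: [0.5427, 0.0689, 0.2262]
ee_rot: [2.198, -2.244, -0.002]
ft_force: [-0.2, -0.1, -1.5]
width: 0.0849
[0.54269385 0.06894006 0.22616849] 0.04833471602880344
bat fit board frame: centre 5.9 -118.0 size 140.4 82.2 yaw deg 0.27
```

View pics/w11.png

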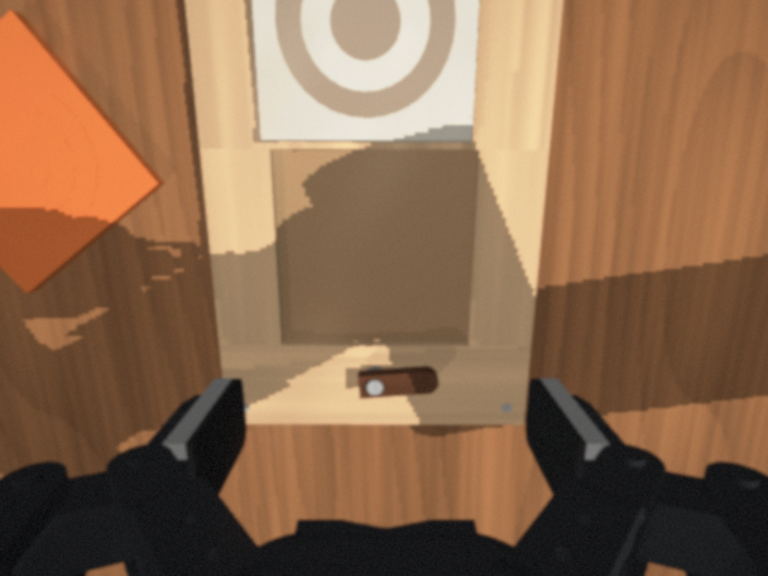

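```bash
python3 - <<'E'
from h import *
print('bat');corners('w11','wrist',[(261,139),(475,140),(251,0),(478.5,0)],.037)
print('pocket');corners('w11','wrist',[(273,150),(478,150),(282,344),(468,346)],.025)
print('bat bottom edge');corners('w11','wrist',[(262,141.5)],.025)
E
```

```text
bat
[ 0.6228 -0.017 ] [ 75.1 -77.9]
[ 0.4814 -0.0135] [-66.3 -77.9]
[ 0.6215 -0.0978] [  75.8 -158.7]
[ 0.4818 -0.0951] [ -63.9 -159.4]
pocket
[ 0.6181 -0.0103] [ 70.3 -71.3]
[ 0.4769 -0.0075] [-70.9 -71.9]
[0.6233 0.1323] [72.  71.4]
[0.4798 0.1369] [-71.6  72.5]
bat bottom edge
[ 0.6252 -0.016 ] [ 77.5 -76.8]
```

The wrist view shows the bat's front edge from (174,93) to (317,93), offset about 5 mm towards +x of the pocket, whose near corners are at (182,100) and (319,100). Yaw is fine. One flush push on the +x side should correct it.

```bash
python3 -m handwheel '{"turn":[[0,0,-0.12],[0,0,-0.24],[0,0,-0.36],[0,0,-0.48],[0,0,-0.6],[0,0,-0.72],[0,0,-0.84],[0,0,-0.96],[0,0,-1.08],[0,0,-1.2]],"delta_pos":[[10,-16,0],[20,-32,0],[30,-48,0],[40,-64,-10],[50,-80,-20],[60,-96,-30],[70,-112,-50],[80,-128,-70],[92,-144,-90],[103,-157,-100]],"claw":[85,85,85,85,85,85,85,85,85,85]}'; python3 -m handwheel '{"turn":[[0,0,-0.12],[0,0,-0.24],[0,0,-0.371],[0,0,-0.371],[0,0,-0.371],[0,0,-0.371],[0,0,-0.371]],"delta_pos":[[0,0,-25],[0,0,-50],[0,0,-75],[0,0,-95],[0,0,-109],[0,0,-109],[0,0,-109]],"claw":[85,85,85,85,85,85,85]}';python3 -c "
from h import *
st=get_state();print(st['eef_pos'],toboard(st['eef_pos']),st['ft_force'])
R=Ro.from_rotvec(st['ee_rot']).as_matrix();print(np.degrees(np.arctan2(R[1,0],R[0,0])))"
```

```text
clock: 16.08
eef_pos: [0.6445, -0.0928, 0.1232]
ee_rot: [0.527, -3.092, -0.002]
ft_force: [0.2, -0.1, -0.3]
width: 0.085
clock: 16.67
eef_pos: [0.6452, -0.0914, 0.0171]
ee_rot: [-0.04, -3.139, 0.001]
ft_force: [-0.1, 1.1, 0.1]
width: 0.0847
[ 0.64524334 -0.09144012  0.01710364] [  99.4 -151.8] [-0.08933921  1.10972268  0.08694085]
178.5241487483203
```

```bash
python3 -m handwheel '{"turn":[[0,0,0],[0,0,0],[0,0,0],[0,0,0],[0,0,0],[0,0,0],[0,0,0],[0,0,0],[0,0,0],[0,0,0]],"delta_pos":[[-4,0,0],[-7,0,0],[-9,0,0],[-11,0,0],[-12.5,0,0],[-14,0,0],[-15.5,0,0],[-17,0,0],[-17,0,0],[-17,0,0]],"claw":[85,85,85,85,85,85,85,85,85,85]}';python3 -c "
from h import *
_,_,st=shot('wrist','w12');print(st['eef_pos'],toboard(st['eef_pos']),st['ft_force'])"
```

```text
clock: 17.5
eef_pos: [0.6296, -0.0898, 0.0182]
ee_rot: [0.037, 3.14, -0.0]
ft_force: [2.0, 0.7, 1.5]
width: 0.0846
[ 0.62958866 -0.08976838  0.01820737] [  83.7 -150.5] [1.98963358 0.69874583 1.48535253]
```

View pics/w12.png

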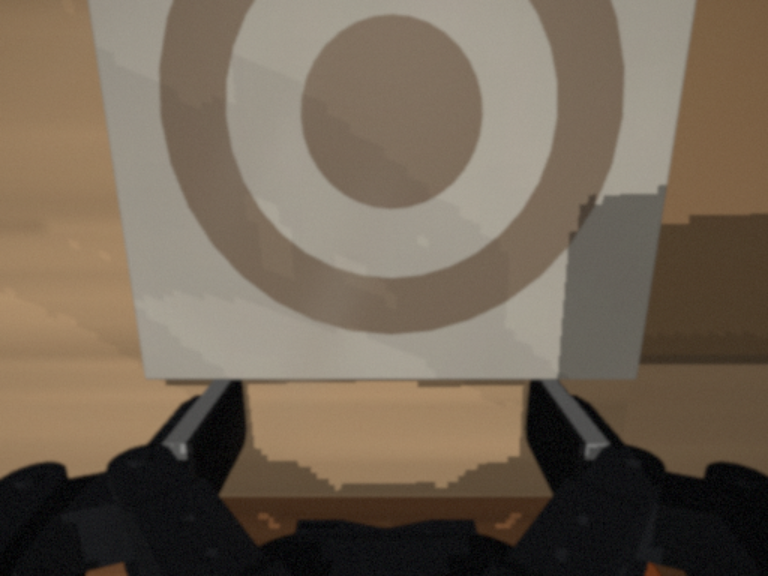

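Both fingers are flush: the edge runs from (97,252) to (425,252). The pocket's +x wall shows at right, at row 241.

```bash
python3 - <<'E'
from h import *
print('bat');corners('w12','wrist',[(147,378),(400,379),(637,378)],.037)
print('pocket wall');corners('w12','wrist',[(660,362),(740,362)],.025)
f=np.load('pics/w12.npz');cv2.imwrite('pics/c12.png',cv2.resize(f['im'][200:290,380:512,::-1],None,fx=6,fy=6,interpolation=cv2.INTER_CUBIC))
E
```

```text
bat
[ 0.6166 -0.1557] [  72.3 -216.7]
[ 0.6186 -0.0837] [  72.6 -144.7]
[ 0.6199 -0.0162] [ 72.2 -77.2]
pocket wall
[ 0.6204 -0.003 ] [ 72.4 -64. ]
[0.621  0.0217] [ 72.4 -39.2]
```

View pics/c12.png

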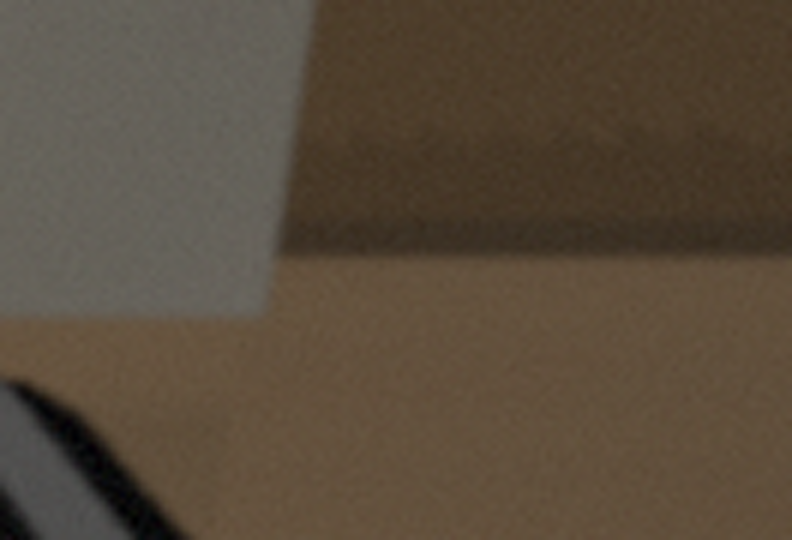

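The bat's +x face is level with the pocket wall (72.3 vs 72.4). It should sit about 2 mm inside, so I'll push 2 mm more.

```bash
python3 -m handwheel '{"turn":[[0,0,0],[0,0,0],[0,0,0],[0,0,0]],"delta_pos":[[-1,0,0],[-2,0,0],[-2,0,0],[-2,0,0]],"claw":[85,85,85,85]}';python3 -c "
from h import *
_,_,st=shot('wrist','w13');print(st['eef_pos'],toboard(st['eef_pos']),st['ft_force'])
f=np.load('pics/w13.npz');cv2.imwrite('pics/c13.png',cv2.resize(f['im'][210:290,80:512,::-1],None,fx=1.8,fy=6,interpolation=cv2.INTER_CUBIC))"
```

```text
clock: 17.88
eef_pos: [0.6275, -0.0899, 0.0181]
ee_rot: [0.038, 3.14, -0.0]
ft_force: [3.4, 0.4, 2.8]
width: 0.0847
[ 0.62746457 -0.08986048  0.01811223] [  81.6 -150.6] [3.4230618  0.44028424 2.80923951]
```

View pics/c13.png

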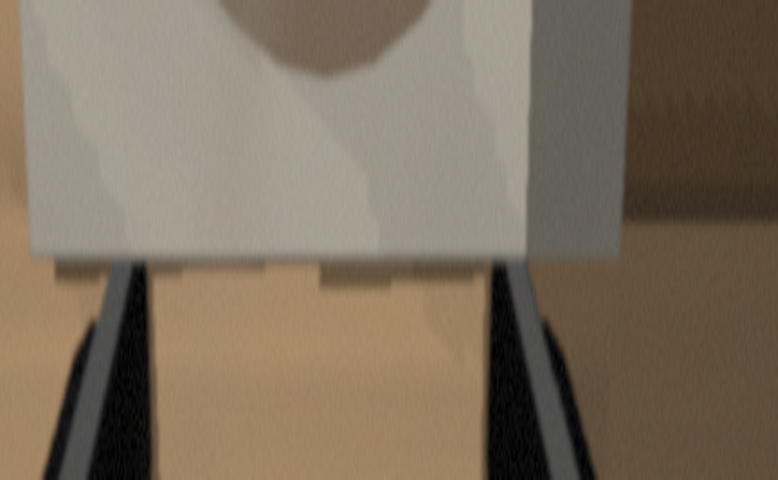

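```bash
python3 - <<'E'
from h import *
print('bat');corners('w13','wrist',[(152,379.5),(635,379.5)],.037)
print('pocket wall');corners('w13','wrist',[(660,369),(740,369)],.025)
E
```

```text
bat
[ 0.6149 -0.1544] [  70.6 -215.4]
[ 0.6182 -0.0169] [ 70.5 -77.9]
pocket wall
[ 0.6206 -0.0029] [ 72.6 -63.8]
[0.6212 0.022 ] [ 72.6 -39. ]
```

The bat is now centred: its +x face is 2 mm inside the wall and its yaw is about 0. Now round to the rear edge.

```bash
python3 -m handwheel '{"turn":[[0,0,0],[0,0,0],[0,0,0.12],[0,0,0.24],[0,0,0.36],[0,0,0.48],[0,0,0.6],[0,0,0.72],[0,0,0.84],[0,0,0.96]],"delta_pos":[[8,0,0],[8,0,35],[8,0,70],[0,-20,90],[-15,-45,90],[-30,-65,90],[-45,-85,90],[-60,-94,90],[-75,-94,90],[-84,-94,90]],"claw":[85,85,85,85,85,85,85,85,85,85]}'; python3 -m handwheel '{"turn":[[0,0,0.12],[0,0,0.24],[0,0,0.36],[0,0,0.48],[0,0,0.61],[0,0,0.61],[0,0,0.61],[0,0,0.61],[0,0,0.61],[0,0,0.61]],"delta_pos":[[0,0,0],[0,0,0],[0,0,0],[0,0,0],[0,0,-30],[0,0,-60],[0,0,-91],[0,0,-91],[0,0,-91],[0,0,-91]],"claw":[85,85,85,85,85,85,85,85,85,85]}';python3 -c "
from h import *
st=get_state();print(st['eef_pos'],toboard(st['eef_pos']),st['ft_force'])
R=Ro.from_rotvec(st['ee_rot']).as_matrix();print(np.degrees(np.arctan2(R[1,0],R[0,0])))"
```

```text
clock: 18.77
eef_pos: [0.5403, -0.1844, 0.1066]
ee_rot: [1.421, -2.798, -0.005]
ft_force: [-0.5, 0.7, -0.4]
width: 0.0849
clock: 19.6
eef_pos: [0.5421, -0.1837, 0.016]
ee_rot: [2.192, -2.248, -0.004]
ft_force: [0.5, 0.0, -0.4]
width: 0.085
[ 0.54211869 -0.1837072   0.01599883] [  -1.4 -246.5] [ 0.4641097   0.04517061 -0.38760212]
-91.45343512992297
```

```bash
python3 -m handwheel '{"turn":[[0,0,0],[0,0,0],[0,0,0],[0,0,0],[0,0,0],[0,0,0],[0,0,0],[0,0,0],[0,0,0],[0,0,0]],"delta_pos":[[0.1,5,0],[0.2,9,0],[0.3,12,0],[0.4,15,0],[0.4,18,0],[0.5,21,0],[0.6,25,0],[0.7,29,0],[0.8,33,0],[0.9,37,0]],"claw":[85,85,85,85,85,85,85,85,85,85]}';python3 -m handwheel '{"turn":[[0,0,0],[0,0,0],[0,0,0],[0,0,0],[0,0,0],[0,0,0],[0,0,0],[0,0,0],[0,0,0],[0,0,0]],"delta_pos":[[0.1,4,0],[0.2,8,0],[0.3,12,0],[0.4,16,0],[0.5,20,0],[0.6,24,0],[0.7,28,0],[0.8,32,0],[0.9,35,0],[0.9,37,0]],"claw":[85,85,85,85,85,85,85,85,85,85]}'; python3 -c "
from h import *
shot('top','t14');_,_,st=shot('side','s14');print(toboard(st['eef_pos']))
for n in 'ts':
  f=np.load(f'pics/{n}14.npz')['im']
  c=f[140:250,170:350] if n=='t' else f[130:290,190:370]
  cv2.imwrite(f'pics/c{n}14.png',cv2.resize(c[:,:,::-1],None,fx=4,fy=3.75,interpolation=cv2.INTER_CUBIC))"
```

```text
clock: 20.43
eef_pos: [0.5441, -0.1466, 0.0169]
ee_rot: [2.194, -2.249, 0.001]
ft_force: [-0.1, -2.4, 1.2]
width: 0.085
clock: 21.27
eef_pos: [0.545, -0.1095, 0.0169]
ee_rot: [-2.194, 2.249, -0.0]
ft_force: [1.1, -3.3, 2.8]
width: 0.085
[  -0.4 -172. ]
```

View pics/cs14.png

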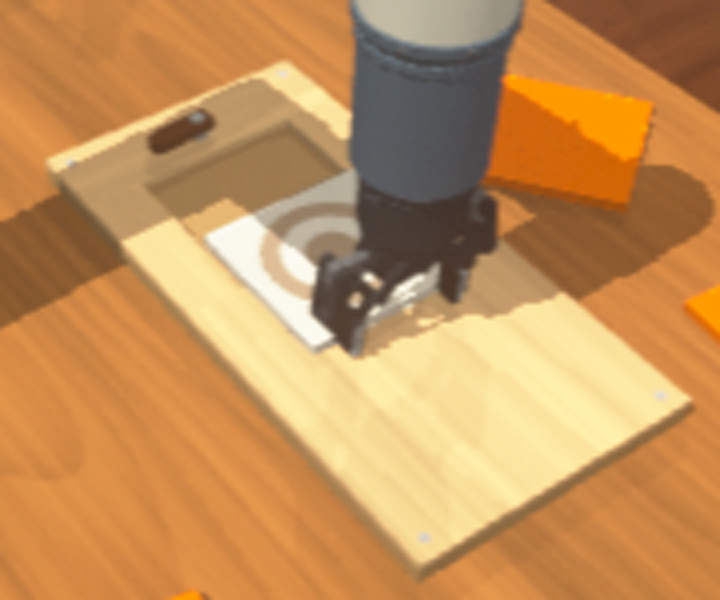

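```bash
python3 -m handwheel '{"turn":[[0,0,0],[0,0,0],[0,0,0],[0,0,0],[0,0,0],[0,0,0],[0,0,0],[0,0,0],[0,0,0],[0,0,0]],"delta_pos":[[0.1,3,0],[0.1,6,0],[0.2,9,0],[0.3,12,0],[0.4,15,0],[0.4,18,0],[0.5,20,0],[0.5,22,0],[0.6,24,0],[0.6,26,0]],"claw":[85,85,85,85,85,85,85,85,85,85]}'; python3 -c "
from h import *
_,_,st=shot('side','s15');print(toboard(st['eef_pos']),st['ft_force'])
for n in 's':
  f=np.load(f'pics/{n}15.npz')['im']
  c=f[130:290,190:370]
  cv2.imwrite(f'pics/c{n}15.png',cv2.resize(c[:,:,::-1],None,fx=4,fy=3.75,interpolation=cv2.INTER_CUBIC))"
```

```text
clock: 22.2
eef_pos: [0.5453, -0.0836, 0.0167]
ee_rot: [2.193, -2.249, -0.0]
ft_force: [-0.5, -2.6, 1.3]
width: 0.0847
[  -0.7 -146.4] [-0.54424455 -2.63101551  1.25682193]
```

View pics/cs15.png

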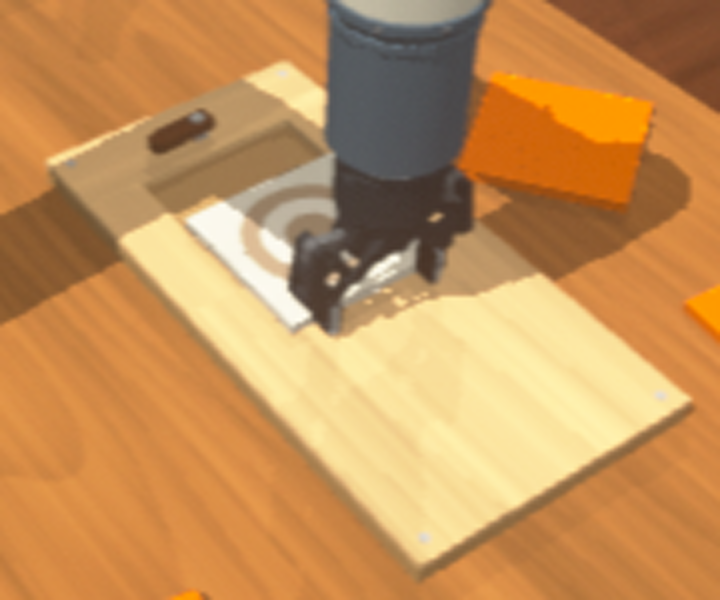

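```bash
python3 -m handwheel '{"turn":[[0,0,0],[0,0,0],[0,0,0],[0,0,0],[0,0,0],[0,0,0],[0,0,0],[0,0,0],[0,0,0],[0,0,0]],"delta_pos":[[0.1,3,0],[0.1,6,0],[0.2,9,0],[0.3,12,0],[0.4,15,0],[0.4,18,0],[0.5,21,0],[0.6,24,0],[0.7,27,0],[0.7,30,0]],"claw":[85,85,85,85,85,85,85,85,85,85]}'; python3 -c "
from h import *
_,_,st=shot('side','s16');print(toboard(st['eef_pos']),st['ft_force'])
shot('wrist','w16')
for n in 's':
  f=np.load(f'pics/{n}16.npz')['im']
  c=f[130:290,190:370]
  cv2.imwrite(f'pics/c{n}16.png',cv2.resize(c[:,:,::-1],None,fx=4,fy=3.75,interpolation=cv2.INTER_CUBIC))"
```

```text
clock: 23.08
eef_pos: [0.5461, -0.0533, 0.0166]
ee_rot: [-2.193, 2.249, 0.001]
ft_force: [-0.1, -1.5, 0.6]
width: 0.0851
[  -0.7 -116.1] [-0.06671059 -1.46875506  0.56218277]
```

View pics/cs16.png

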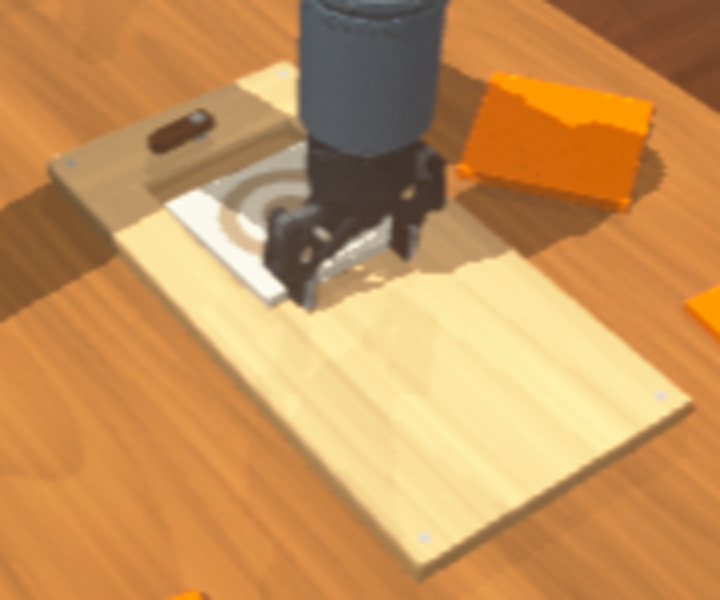

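View pics/w16.png

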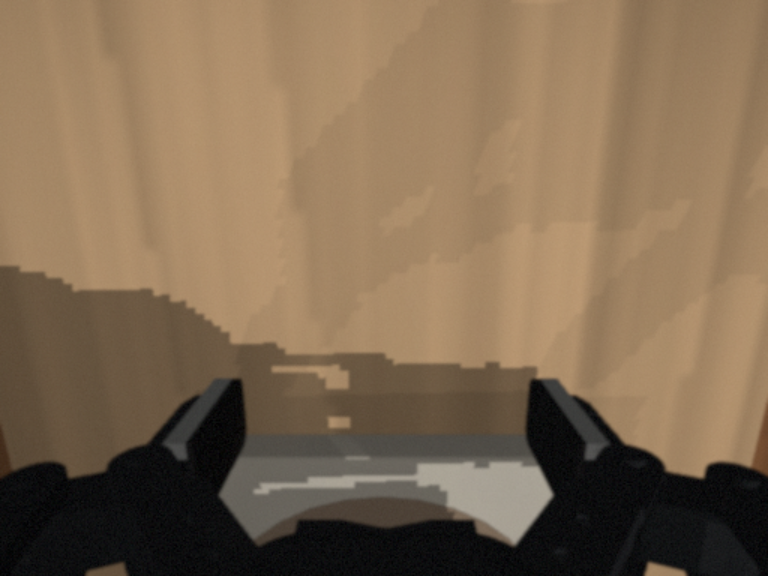

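Still flush and square, with the front nearing the far pocket edge and forces of 1–3 N. I'll continue, slower near the end.

```bash
python3 -m handwheel '{"turn":[[0,0,0],[0,0,0],[0,0,0],[0,0,0],[0,0,0],[0,0,0],[0,0,0],[0,0,0],[0,0,0],[0,0,0]],"delta_pos":[[0.1,3,0],[0.1,6,0],[0.2,9,0],[0.3,12,0],[0.4,15,0],[0.5,18,0],[0.5,20,0],[0.6,22,0],[0.6,24,0],[0.7,26,0]],"claw":[85,85,85,85,85,85,85,85,85,85]}'; python3 -c "
from h import *
_,_,st=shot('side','s17');print(toboard(st['eef_pos']),st['ft_force'])
for n in 's':
  f=np.load(f'pics/{n}17.npz')['im']
  c=f[130:290,190:370]
  cv2.imwrite(f'pics/c{n}17.png',cv2.resize(c[:,:,::-1],None,fx=4,fy=3.75,interpolation=cv2.INTER_CUBIC))"
```

```text
clock: 24.02
eef_pos: [0.5468, -0.0276, 0.0168]
ee_rot: [-2.193, 2.249, 0.0]
ft_force: [0.5, -1.2, -1.0]
width: 0.0847
[ -0.6 -90.4] [ 0.48574054 -1.17812801 -1.00784711]
```

View pics/cs17.png

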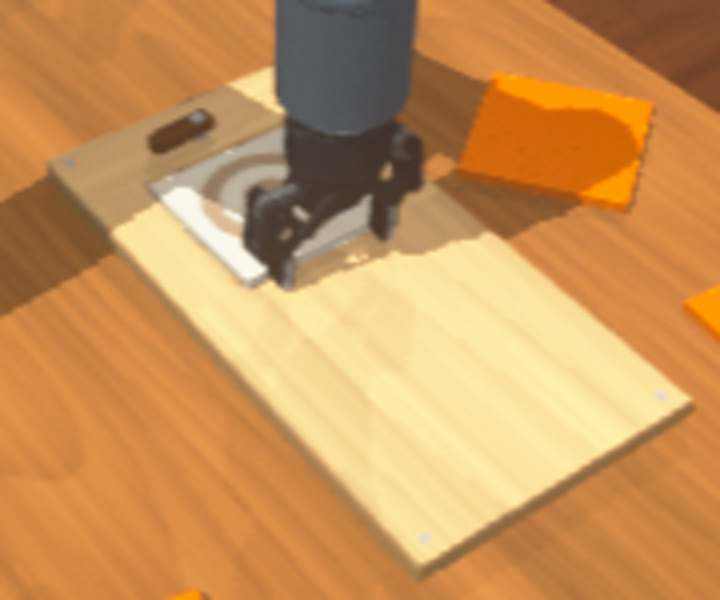

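```bash
python3 -m handwheel '{"turn":[[0,0,0],[0,0,0],[0,0,0],[0,0,0],[0,0,0],[0,0,0]],"delta_pos":[[0,1,0],[0,2,0],[0,3,0],[0.1,4,0],[0.1,5,0],[0.1,5,0]],"claw":[85,85,85,85,85,85]}'; python3 -m handwheel '{"turn":[[0,0,0],[0,0,0],[0,0,0]],"delta_pos":[[0,1,0],[0,2,0],[0,2,0]],"claw":[85,85,85]}'; python3 -c "
from h import *
_,_,st=shot('side','s18');print(toboard(st['eef_pos']),st['ft_force'])
shot('wrist','w18')
for n in 's':
  f=np.load(f'pics/{n}18.npz')['im']
  c=f[130:290,190:370]
  cv2.imwrite(f'pics/c{n}18.png',cv2.resize(c[:,:,::-1],None,fx=4,fy=3.75,interpolation=cv2.INTER_CUBIC))"
```

```text
clock: 24.57
eef_pos: [0.5469, -0.0227, 0.0167]
ee_rot: [-2.194, 2.249, 0.0]
ft_force: [-0.4, -0.4, -1.0]
width: 0.0851
clock: 24.82
eef_pos: [0.5472, -0.0205, 0.0169]
ee_rot: [-2.193, 2.248, -0.0]
ft_force: [0.6, 0.5, 0.1]
width: 0.0849
[ -0.4 -83.2] [0.55252884 0.47887152 0.11152347]
```

View pics/cs18.png

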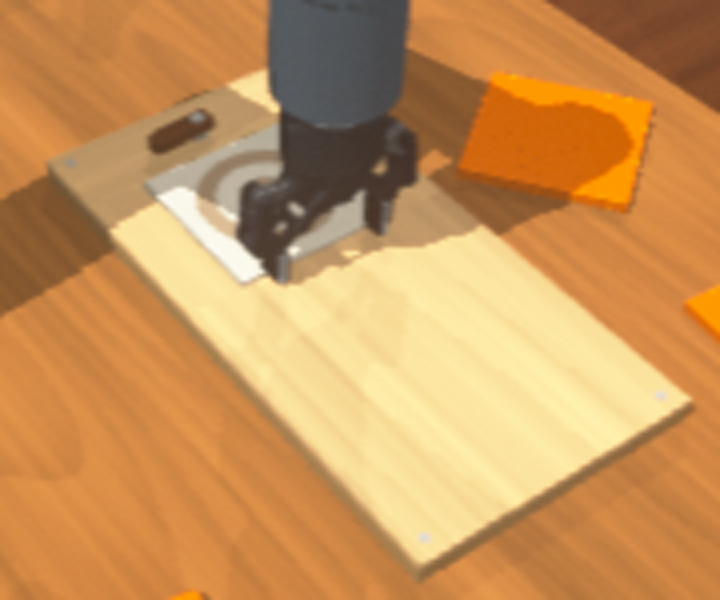

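View pics/w18.png

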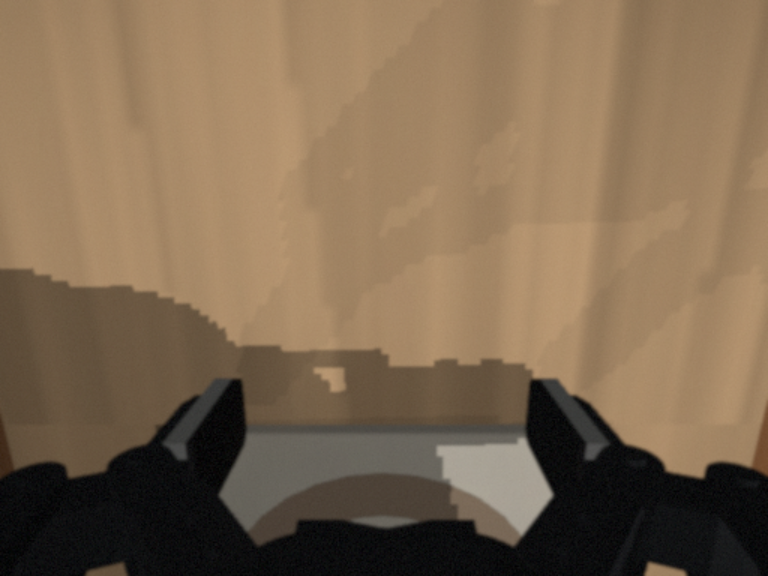

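The bat appears to have dropped: forces went to zero and only a thin rear lip shows at row 285. I'll raise and check it from above.

```bash
python3 -m handwheel '{"turn":[[0,0,0],[0,0,0],[0,0,0],[0,0,0],[0,0,0],[0,0,0],[0,0,0],[0,0,0],[0,0,0],[0,0,0]],"delta_pos":[[0,-4,15],[0,-4,50],[0,5,85],[0,25,115],[0,50,145],[0,75,175],[0,100,200],[0,125,210],[0,145,220],[0,145,220]],"claw":[85,85,85,85,85,85,85,85,85,85]}';python3 -c "
from h import *
_,_,st=shot('wrist','w19');print(st['eef_pos'],np.abs(st['qd']).max())
f,C,P,m=batfit('w19',.029)
cv2.imwrite('pics/m19.png',m*255)
s=cv2.erode(m,np.ones((7,7)))>0
X=P[s];A=np.c_[X[:,:2]-X[:,:2].mean(0),np.ones(len(X))];c=np.linalg.lstsq(A,X[:,2],rcond=None)[0];print('plane tilt deg',np.degrees(c[:2]),'z',c[2])"
```

```text
clock: 25.75
eef_pos: [0.5478, 0.1275, 0.239]
ee_rot: [-2.194, 2.242, -0.002]
ft_force: [-0.0, 0.0, 0.4]
width: 0.0848
[0.54780043 0.12752457 0.2389783 ] 0.06638776828936667
bat fit board frame: centre 0.7 -1.7 size 140.8 139.6 yaw deg 0.14
plane tilt deg [-0.22745204  0.1399292 ] z 0.03132780076542251
```

View pics/w19.png

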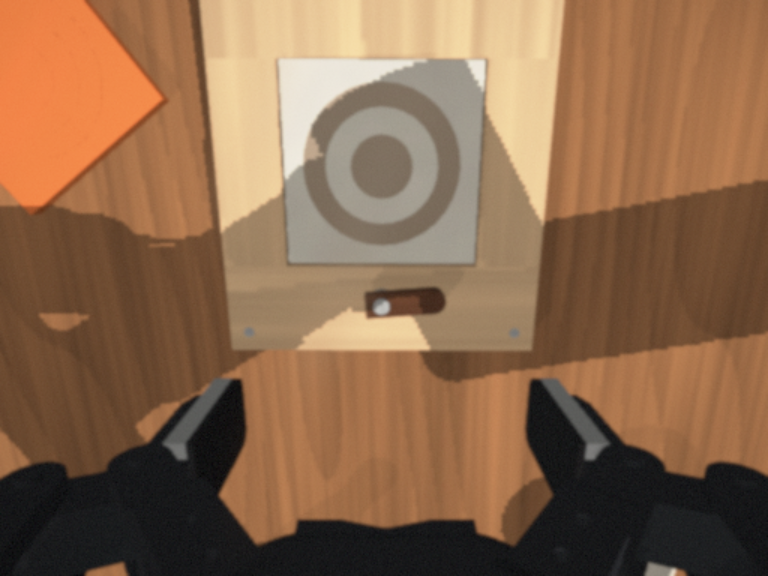

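Home: bat corners at (185,39), (324,39), (317,177) and (192,177), filling the pocket, tilt about 0.2°. The button runs from its screw at (254,205) to its tip at (296,200). Next I'll work out the button angle and straddle it.

```bash
python3 - <<'E'
from h import *
f=np.load('pics/w19.npz');st={'eef_pos':f['p'],'ee_rot':f['r']};C=cam('wrist',st);P=cloud(C,f['d'])
B=np.array([toboard(p) for p in P.reshape(-1,3)]).reshape(P.shape[:2]+(2,))
rim=(abs(B[...,0])>85)&(abs(B[...,0])<105)&(abs(B[...,1])<60)&(f['d']>0);bat=(abs(B[...,0])<60)&(abs(B[...,1])<60)
print('rim z',np.median(P[rim][:,2]),'bat z',np.median(P[bat][:,2]))
hsv=cv2.cvtColor(f['im'],cv2.COLOR_RGB2HSV)
m=((B[...,1]>75)&(B[...,1]<120)&(abs(B[...,0])<70)&(P[...,2]>.034)&(P[...,2]<.06)).astype(np.uint8)
c=max(cv2.findContours(m,0,cv2.CHAIN_APPROX_NONE)[0],key=cv2.contourArea)[:,0]
W=np.array([toboard(ray(C,a,b,.043)) for a,b in c],np.float32);print(cv2.minAreaRect(W))
a=ray(C,381/1.5,307/1.5,.045);b=ray(C,(444)/1.5,300/1.5,.043);print(toboard(a),toboard(b),a,b)
v=toboard(b)-toboard(a);print('angle',np.arctan2(v[1],v[0])+np.pi/2)
E
```

```text
rim z 0.025624670171352865 bat z 0.3022550011269314
((-16.578290939331055, 94.68804931640625), (59.45354080200195, 20.844600677490234), 4.455601215362549)
[ 0.4 98.2] [-46.2  93.2] [0.55237271 0.16083951 0.045     ] [0.50572076 0.1569709  0.043     ]
angle -1.4639091160350857
```

The button is at about −1.47 rad. I'll straddle it again.

```bash
python3 -m handwheel '{"turn":[[0,0,-0.12],[0,0,-0.24],[0,0,-0.36],[0,0,-0.48],[0,0,-0.6],[0,0,-0.72],[0,0,-0.84],[0,0,-0.96],[0,0,-1.08],[0,0,-1.2]],"delta_pos":[[-3,3,-10],[-6,6,-25],[-9,9,-40],[-12,12,-60],[-15,15,-80],[-18,18,-100],[-21,21,-120],[-25,25,-140],[-28,28,-150],[-31,30.5,-155]],"claw":[40,40,40,40,40,40,40,40,40,40]}' 30; python3 -m handwheel '{"turn":[[0,0,-0.12],[0,0,-0.24],[0,0,-0.275],[0,0,-0.275],[0,0,-0.275]],"delta_pos":[[0,0,0],[0,0,0],[0,0,0],[0,0,0],[0,0,0]],"claw":[40,40,40,40,40]}';python3 -c "
from h import *
_,_,st=shot('wrist','w20');print(st['eef_pos'],toboard(st['eef_pos']),np.abs(st['qd']).max())
R=Ro.from_rotvec(st['ee_rot']).as_matrix();print(np.degrees(np.arctan2(R[1,0],R[0,0])))"
```

```text
clock: 26.63
eef_pos: [0.5142, 0.1531, 0.0791]
ee_rot: [0.529, -3.092, 0.002]
ft_force: [-0.5, 0.1, -0.7]
width: 0.0396
clock: 27.05
eef_pos: [0.5157, 0.1538, 0.0813]
ee_rot: [0.112, -3.139, 0.001]
ft_force: [0.3, -0.5, 0.8]
width: 0.0402
[0.51565831 0.15381298 0.08132785] [-36.2  90.3] 0.005608492361753107
-175.8977225722245
```

View pics/w20.png

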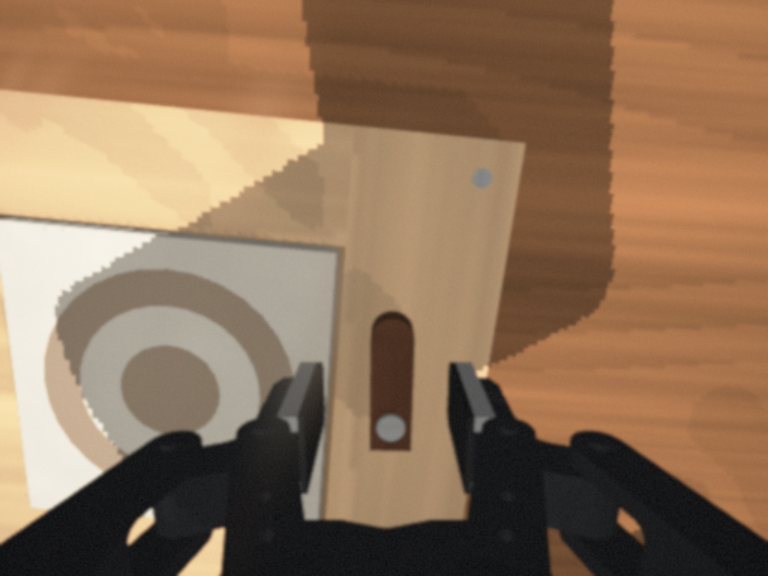

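Bar aligned, about 4 mm right of centre. I'll shift and descend.

```bash
python3 -m handwheel '{"turn":[[0,0,0],[0,0,0],[0,0,0],[0,0,0],[0,0,0],[0,0,0]],"delta_pos":[[1,4,-20],[1,4,-40],[1,4,-49.5],[1,4,-49.5],[1,4,-49.5],[1,4,-49.5]],"claw":[40,40,40,24,24,24]}';python3 -c "
from h import *
_,_,st=shot('wrist','w21');print(st['eef_pos'],toboard(st['eef_pos']),np.abs(st['qd']).max())"
```

```text
clock: 27.6
eef_pos: [0.5177, 0.1588, 0.0333]
ee_rot: [-0.112, 3.138, 0.001]
ft_force: [-0.0, 0.5, 0.0]
width: 0.0241
[0.51769508 0.15879713 0.03327268] [-34.2  95.3] 0.007676243117402454
```

View pics/w21.png

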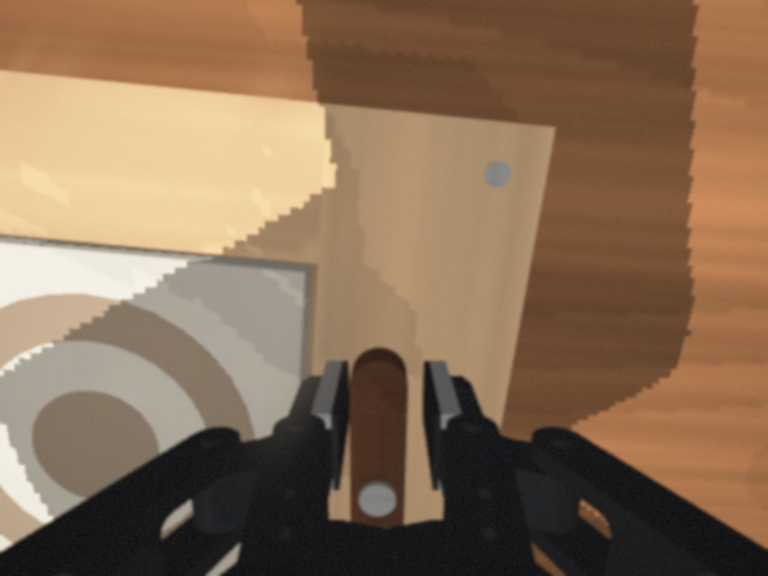

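```bash
python3 -m handwheel '{"turn":[[0,0,0.12],[0,0,0.24],[0,0,0.36],[0,0,0.48],[0,0,0.60],[0,0,0.72],[0,0,0.84],[0,0,0.96],[0,0,1.08],[0,0,1.2]],"delta_pos":[[0.5,-4.2,-1],[1.6,-8.2,-2],[3.1,-12.1,-2],[5.1,-15.8,-2],[7.5,-19.3,-2],[10.3,-22.4,-2],[13.5,-25.2,-2],[16.9,-27.5,-2],[20.7,-29.5,-2],[24.6,-30.9,-2]],"claw":[24,24,24,24,24,24,24,24,24,24]}'; python3 -m handwheel '{"turn":[[0,0,0.12],[0,0,0.24],[0,0,0.275],[0,0,0.275],[0,0,0.275]],"delta_pos":[[4.1,-1,0],[8.2,-1.5,0],[10,-1.6,0],[10,-1.6,0],[10,-1.6,0]],"claw":[24,24,24,24,24]}';python3 -c "
from h import *
_,_,st=shot('wrist','w22');print(st['eef_pos'],toboard(st['eef_pos']),st['ft_force'])
R=Ro.from_rotvec(st['ee_rot']).as_matrix();print(np.degrees(np.arctan2(R[1,0],R[0,0])))"
```

```text
clock: 28.48
eef_pos: [0.5414, 0.1274, 0.0311]
ee_rot: [-1.872, 2.523, 0.0]
ft_force: [-2.0, -0.1, -0.7]
width: 0.024
clock: 28.9
eef_pos: [0.5521, 0.1263, 0.0311]
ee_rot: [-2.191, 2.25, -0.001]
ft_force: [-0.1, -0.1, 0.0]
width: 0.0242
[0.55208925 0.12634324 0.03106511] [ 0.9 63.7] [-0.08441064 -0.12763308  0.04588092]
-91.52008902157144
```

View pics/w22.png

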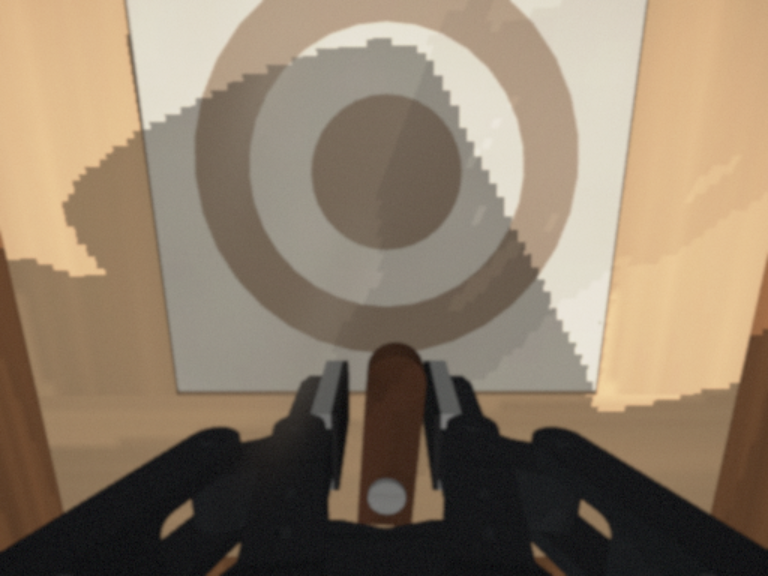

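The button is nearly square, with the tip a little to the right at (263,232) over the bat's edge. I'll close the pads lightly to square it, then open.

```bash
python3 -m handwheel '{"turn":[[0,0,0.002],[0,0,0.002],[0,0,0.002],[0,0,0.002],[0,0,0.002],[0,0,0.002]],"delta_pos":[[0,0,0],[0,0,0],[0,0,0],[0,0,0],[0,0,0],[0,0,0]],"claw":[20,18,17,17,17,17]}' 20; python3 -m handwheel '{"turn":[[0,0,0],[0,0,0],[0,0,0],[0,0,0],[0,0,0]],"delta_pos":[[0,0,0],[0,0,0],[0,0,0],[0,0,0],[0,0,0]],"claw":[22,26,30,30,30]}';python3 -c "
from h import *
_,_,st=shot('wrist','w23');print(st['eef_pos'],st['ft_force'])"
```

```text
clock: 29.45
eef_pos: [0.5517, 0.1262, 0.0307]
ee_rot: [-2.196, 2.246, -0.0]
ft_force: [-0.8, -1.3, 4.5]
width: 0.0178
clock: 29.87
eef_pos: [0.5515, 0.1261, 0.0301]
ee_rot: [2.195, -2.247, -0.0]
ft_force: [-0.4, 0.7, -0.1]
width: 0.0305
[0.55146754 0.12612746 0.03005263] [-0.43830281  0.69629229 -0.10540895]
```

View pics/w23.png

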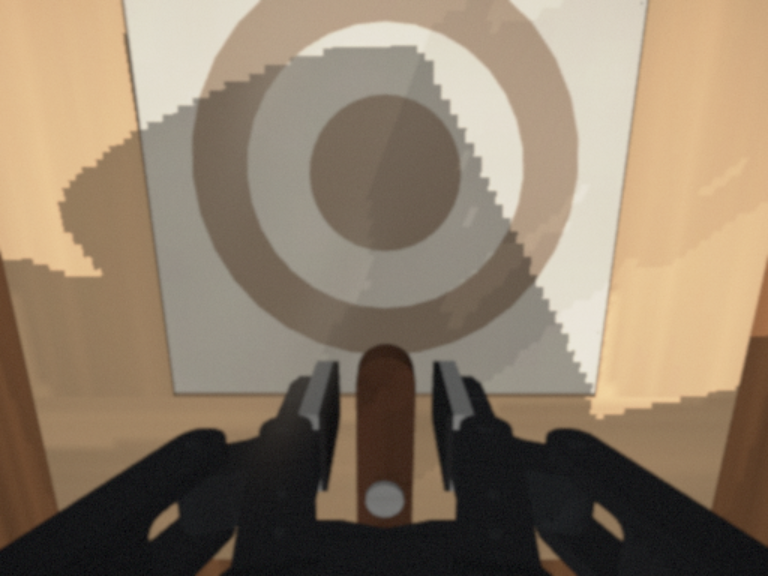

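The button is now square, with its screw at (256,333) and tip at (257,231), and the pads are clear. I'll retreat straight up and verify from above.

```bash
python3 -m handwheel '{"turn":[[0,0,0],[0,0,0],[0,0,0],[0,0,0],[0,0,0],[0,0,0],[0,0,0],[0,0,0],[0,0,0],[0,0,0]],"delta_pos":[[0,0,15],[0,0,40],[0,0,75],[0,0,110],[0,5,145],[0,10,175],[0,15,200],[0,20,215],[0,20,215],[0,20,215]],"claw":[32,36,40,40,40,40,40,40,40,40]}';python3 - <<'E'
from h import *
_,_,st=shot('wrist','w24');print(st['eef_pos'],np.abs(st['qd']).max(),st['ft_force'])
shot('side','s24');shot('top','t24')
f,C,P,m=batfit('w24',.029)
s=cv2.erode(m,np.ones((7,7)))>0
X=P[s];A=np.c_[X[:,:2]-X[:,:2].mean(0),np.ones(len(X))];c=np.linalg.lstsq(A,X[:,2],rcond=None)[0];print('tilt deg',np.degrees(c[:2]),'z',c[2])
B=np.array([toboard(p) for p in P.reshape(-1,3)]).reshape(P.shape[:2]+(2,))
rim=(abs(B[...,0])>85)&(abs(B[...,0])<105)&(abs(B[...,1])<60)&(f['d']>0)&(P[...,2]<.1);print('rim z',np.median(P[rim][:,2]))
for y in(-55,0,45):
    q=(abs(B[...,1]-y)<8)&(abs(B[...,0])<60)&(P[...,2]<.06);print(y,np.median(P[q][:,2]))
E
```

```text
clock: 30.75
eef_pos: [0.5518, 0.1466, 0.2458]
ee_rot: [-2.195, 2.245, -0.0]
ft_force: [0.2, -0.2, -0.7]
width: 0.0399
[0.55176327 0.14660462 0.24584549] 0.04896748474464445 [ 0.21191743 -0.24880111 -0.70875888]
bat fit board frame: centre 0.6 -1.6 size 140.1 140.6 yaw deg -0.16
tilt deg [0.02454497 1.66265058] z 0.03160003065034263
rim z 0.025633508256750183
-55 0.02968711601160016
0 0.030073207806941657
45 0.029831144506376958
```

View pics/w24.png

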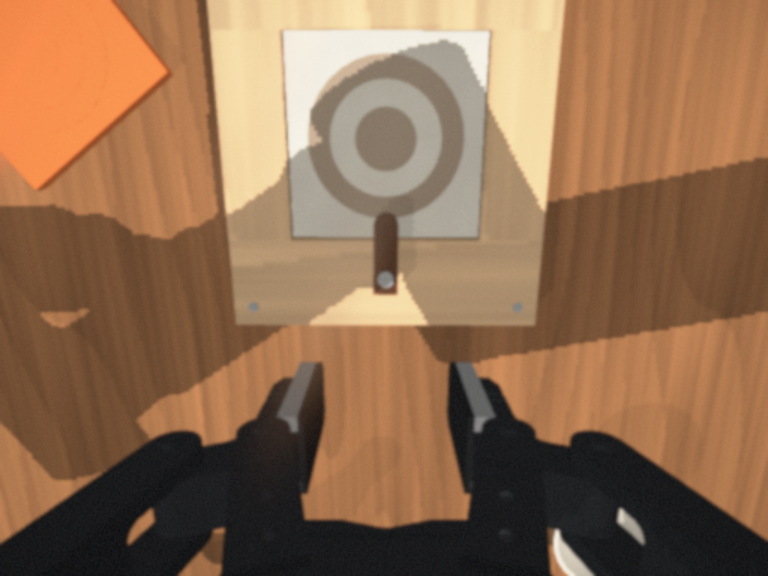

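View pics/t24.png

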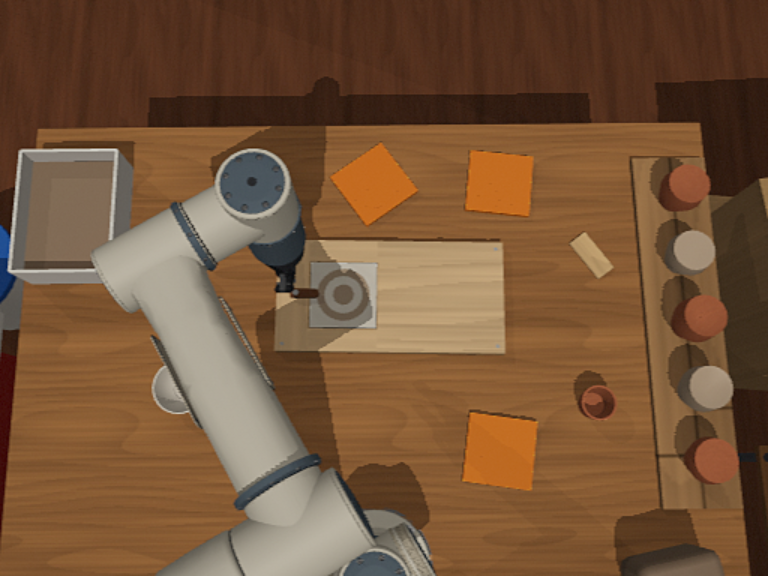

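View pics/s24.png

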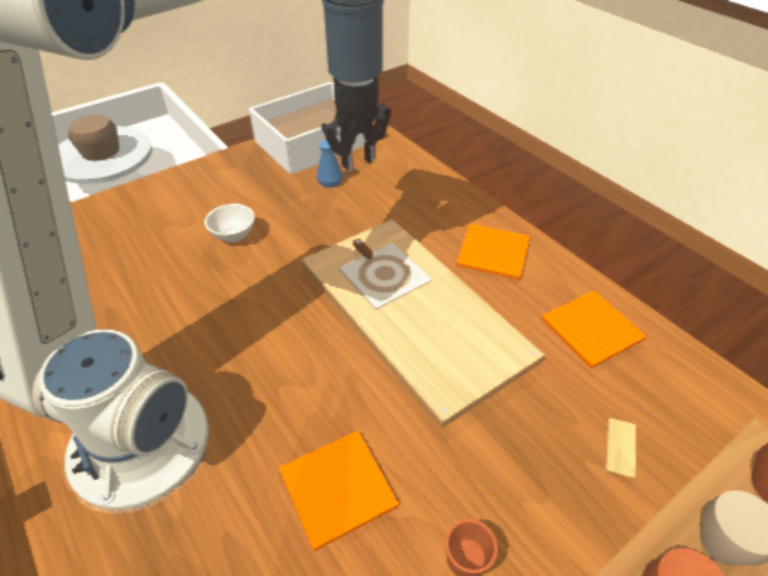

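In the wrist view the bat fills the pocket: corners at (189,20), (327,20), (319,159) and (194,159). Its surface reads 29.7, 30.1 and 29.8 mm across the bat against a rim of 25.6 mm, so it is flat and about 4 mm proud. The button, screw (257,187) to tip (257,143), points squarely over the edge. The bystanders stand where they were, and the gripper is clear.

```bash
python3 -c "
from workcell import *
print(finish_job(), get_state()['clock'])"
```

```text
the job is handed in; nothing more can be done
the job is handed in; nothing more can be done
```

The bat is home and flat in the pocket, with the button turned back square over its edge, and I handed the job in at about 31 s of the 72 s allowed.

**What I did**
- I swung the button clear to about −1.47 rad.
- I nudged the bat square and in line with side pushes, then slid it along with both open fingers on its rear edge until it dropped in.
- I turned the button back, squared it with a light pinch, let go and raised the gripper clear.

**Last checks**
- **Bat:** centred within about 2 mm, yaw about 0.2°. Its top reads 29.7, 30.1 and 29.8 mm at three places against a rim of 25.6 mm, so it lies flat and about 4 mm proud, as it should.
- **Button:** in the last wrist picture it points straight over the bat's edge.
- **Forces:** readings between moves showed 4.5 N or less on the tool, well under the 30 N that breaks the bat.
- **Surroundings:** the pots, tools and orange look-alikes looked unmoved in the final top and side pictures.

**What went wrong or disagreed**
- **Alignment:** the first side push left the bat askew. The first rear push then carried it about 5 mm to the side; both were corrected.
- **Tilt:** one final plane fit gave 1.7° of tilt. I put that down to button pixels in the mask, because the three height readings show the bat level.

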